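Lay out a painter's place from the workshop clutter

TASK

Get the place ready for the next painter: stand the gold jar in the middle of the square cork coaster, the blue jar in the middle of the round dark coaster, and the red water pot half-way between the two coasters, on the straight line joining their centres. Lift the orange panel off the top of the pile without shifting the two panels under it, lay it flat in the middle of the grey turntable, then set the roll of masking tape flat on the middle of the panel. Leave everything upright and let go.

Things in the scene. Friction and masses are not known exactly. Their poses are not given: they have to be found in the camera images.
- gold_mid (a point): Gold-yellow paint jar with a lid of the same gold colour and a plain paper band; upright cylinder 44 mm in diameter, 70 mm tall, about 0.14 kg, starts standing on the table. The point is its centre, 35 mm above its underside; z is its upright axis.
- blue_mid (a point): Dark blue paint jar with a lid of the same blue colour and a plain paper band; upright cylinder 44 mm in diameter, 70 mm tall, about 0.14 kg, starts standing on the table. The point is its centre, 35 mm above its underside; z is its upright axis.
- pot_mid (a point): Empty red brush-water pot, open at the top; upright straight cylinder 60 mm in outer diameter, 70 mm tall, wall 3 mm, about 0.09 kg, starts standing on the table. The point is on its axis, 35 mm above its underside; z is its upright axis.
- tape_mid (a point): Beige roll of masking tape lying flat on the table: ring 60 mm in outer diameter, hole 27 mm, 25 mm tall, about 0.06 kg. The point is its centre, 12.5 mm above its underside; z is its upright axis.
- panel_mid (a point): Top panel of the pile, orange upper face, bare wood edges, 100 x 60 x 16 mm, loose, about 0.07 kg. It lies flat across the green and the white panel (its underside starts 18 mm above the table), with some of both showing around it. The point is its centre, 8 mm above its underside; x along the 100 mm side, y along the 60 mm side, z up.
- low_green_mid (a point): One of the two lower panels of the pile, green upper face, bare wood edges, 100 x 60 x 16 mm, loose, lying flat. The point is its centre, 8 mm above its underside; x along the 100 mm side, y along the 60 mm side. It must stay where it is.
- low_white_mid (a point): One of the two lower panels of the pile, white upper face, bare wood edges, 100 x 60 x 16 mm, loose, lying flat. The point is its centre, 8 mm above its underside; x along the 100 mm side, y along the 60 mm side. It must stay where it is.
- wheel: Low turntable with a grey round top, 120 mm in diameter, fixed (does not turn). Origin at the centre of its foot on the table; the flat top is 35 mm above the table.
- cork: Square cork coaster, 76 x 76 mm, 6 mm thick, fixed to the table. Origin at the centre of its underside, on the table; the other coaster lies 210 mm away along this one's y axis (to +y or to -y).
- slate: Round dark slate coaster, 76 mm in diameter, 6 mm thick, fixed to the table. Origin at the centre of its underside, on the table; its centre is 210 mm from the cork coaster's.
There are look-alikes about, which are no part of the job. There is more than one size of the part that bears blue_mid; the job needs the larger.

How it is judged:
At the end, for the whole second after the job is handed in: All upright and at rest: jars on their coasters and panel on the turntable within 15 mm of centre, tape on the panel within 15 mm of its centre; pot on the table within 15 mm of the coasters' line, under 120 mm from each coaster's centre; green and white panels within 12 mm of their start (height (world z) of gold_mid between 0.035 and 0.047 m and angle between each of gold_mid, blue_mid, pot_mid, panel_mid, tape_mid's own z axis and vertical below 0.12 rad and linear speed of each of gold, blue, pot, panel, tape below 0.02 m/s and angular speed of each of gold, blue, pot, panel, tape below 0.2 rad/s and height (world z) of blue_mid between 0.035 and 0.047 m and height (world z) of pot_mid between 0.029 and 0.041 m and height (world z) of panel_mid between 0.037 and 0.049 m and height (world z) of tape_mid between 0.0575 and 0.0695 m and horizontal distance between gold_mid and cork below 0.015 m and horizontal distance between blue_mid and slate below 0.015 m and horizontal distance between pot_mid and cork below 0.12 m and horizontal distance between pot_mid and slate below 0.12 m and x of pot_mid in the frame of cork between -0.015 and 0.015 m and horizontal distance between panel_mid and wheel below 0.015 m and horizontal distance between tape_mid and panel_mid below 0.015 m and distance of each of low_green_mid, low_white_mid from where it was at the start of the episode below 0.012 m); the robot touches nothing.
It fails at once if a lower panel of the pile is dragged more than 15 mm (distance of any of low_green_mid, low_white_mid from where it was at the start of the episode above 0.015 m).
It also fails if it takes over 115 s, if anything falls off the work surface, if the arm or the gripper's body presses on something with over 40 N, if the wrist force passes 120 N, or if a joint passes its speed limit or range.

ROBOT

A 6-joint arm with a two-finger parallel gripper is mounted at the origin on the work surface. World frame = base frame: x ahead of the robot, y to its left, z up, the work surface at z = 0. Lengths are in m, angles in rad, forces in N, time in s.
With the tool pointing down it reaches from about 0.35 to 0.775 m from the base axis. Payload 7.3 kg.
Tool frame: the origin (TCP) lies between the finger pads; the fingertips stand robot.tcp_to_tips ahead of it and the grasp point (between the pads) lies 2 mm behind it (robot.tcp_to_tips is the distance from the TCP to the fingertips, in m); y points along the fingers, x is the direction in which the jaws open and shut, and the axes are right-handed (so a half turn about y gives the same grasp; the last joint's range is limited). The gripper opens to 92 mm and grips with 3 to 60 N. Pads are 19 mm wide; open, the fingers measure 130 mm over their backs; the gripper's body (75 mm by 190 mm) begins 47 mm behind the grasp point.
Start: joints at [1.192, 0.342, 1.524, -0, 1.275, -0.146], TCP at [0.121, 0.511, 0.244] pointing down, gripper open.
Joint ranges: [-2.53, 2.53], [-0.77, 2.02], [0.04, 2.7], [-1, 4.14], [0.28, 2.66], [-3.11, 3.11]. Speed limits (rad/s): [2.57, 2.57, 3.14, 3.14, 3.14, 3.14].

INTERFACE

Orientations are given as [roll, pitch, yaw] about the fixed x, y, z axes, in that order (R = Rz(yaw) Ry(pitch) Rx(roll)).
In Python, from cell import status, read_camera, get_calibration, robot gives the robot as it stands.
- The arm moves only by the shell command python3 -m creep 'ROWS' [FORCE]. ROWS is JSON, a list of rows, each an object of numbers: "dx", "dy", "dz": the shift along the tool's x, y, z in m; "rx", "ry", "rz": the turn, a rotation vector about the tool's x, y, z in rad; "gripper": the opening, from 0 (shut) to 1 (fully open). A call has 1 to 20 rows; each row is the pose to reach, as a shift and turn from the pose commanded when the call began, along the tool's axes at that moment; what a row does not reach only later rows make up. A row lasts 1/8 s, in which the tool goes at most 62.5 mm and 10.7 degrees, less where a joint would pass 70% of its speed; a pose out of reach is approached as far as the arm can. A call with a gripper value outside its range is refused whole. The fingers move at their own pace and stop on an object; FORCE is the grip in N (left out, the last holds). Time passes only in rows, so rows that repeat a pose let the fingers close. It gives the time, the measured TCP pose, the force and the opening at its end, in the units of the state.
- status.observe(): the state, without advancing time (a new reading comes with each control period).
- read_camera(name): name is "scene" or "top" or "wrist"; returns (picture, depth): 384x512x3 uint8, red, green, blue; 384x512 float32, m along the optical axis (not along the pixel's ray), 0 where there is no reading.
- get_calibration(name): a dict with "fx", "fy", "cx", "cy" (pixels), "xyz" and "rotation" of the camera in the world; the wrist camera has in their place "mount" (4x4, takes a point from camera to tool coordinates, whose origin is the TCP and whose axes are the tool frame's). Camera axes: x right, y down, z forward; pixel columns grow to the right and rows downward; lengths in m; the calibration is good to about 2 mm. The wrist camera is an equidistant fisheye: a pixel r from the principal point sees the ray r / f radians off the axis. A picture is of the moment at which its call begins: read the wrist's pose just before it. get_calibration takes no time and is no camera call.
- robot.hand_in(): hands the job in, once; it reports no verdict.
The state is a dict: "time": time; "qpos": joint angles; "qvel": joint speeds; "joint_efforts": joint torques, N m; "tool_pos": TCP position; "tool_rot": TCP orientation; "contact_force": force on the tool from outside, world axes, zero at the start; "torque": the same for the moment, N m; "opening": finger opening in m.
Only numpy, scipy, OpenCV 4.12 (cv2) and the standard library are available. Lean on these libraries where they do the work, as an engineer would, in place of code of your own. Each camera call takes 0.05 s, during which the arm holds its last target.

## Working session

There is one attempt and no reset: what is moved stays moved. The work goes in short steps, Python scripts to look and compute and a shell command to move; the robot and the scene stay as the last step left them, time stands still between calls to the robot, and variables do not carry over. Pictures are saved under pics/ and viewed, and the job is handed in when it is done.

```bash
ls; mkdir -p pics
python3 - <<'E'
from cell import status, read_camera, get_calibration, robot
import cv2, numpy as np
s=status.observe(); print(s)
print(robot.tcp_to_tips)
for n in ["scene","top","wrist"]:
    print(n,get_calibration(n))
for n in ["scene","top","wrist"]:
    p,d=read_camera(n)
    np.savez(f'pics/{n}0.npz',p=p,d=d)
    cv2.imwrite(f'pics/{n}0.png',cv2.cvtColor(p,cv2.COLOR_RGB2BGR))
E
```

```text
pics
{'time': 0.0, 'qpos': array([ 1.19201258e+00,  3.42745631e-01,  1.52501391e+00,  1.12152978e-05,
        1.27541259e+00, -1.45989911e-01]), 'qvel': array([-7.88477630e-04,  3.10086115e-04,  1.83678894e-03,  4.98521586e-05,
        5.67538361e-04, -5.77242497e-04]), 'joint_efforts': array([ 2.37652013e-03, -4.31236947e+01, -2.44220996e+01,  7.18819303e-02,
        5.60354919e-02, -1.42009303e-04]), 'tool_pos': array([0.12094258, 0.51048554, 0.24303415]), 'tool_rot': array([-1.57055595e+00,  1.56111753e-03,  1.33799941e+00]), 'contact_force': array([ 0.51401711,  0.32694367, -0.34006366]), 'torque': array([-0.03595088, -0.00513689,  0.00552181]), 'opening': 0.09196588577349751}
0.017
scene {'fx': 410.24851969769554, 'fy': 410.24851969769554, 'cx': 258.7101906029603, 'cy': 195.42084639811043, 'xyz': array([ 0.99041719, -0.58127563,  0.76905116]), 'rotation': array([-2.34077081, -0.01944385,  0.68013421])}
top {'fx': 417.5563276449044, 'fy': 417.5563276449044, 'cx': 244.60990909387166, 'cy': 194.83745620809307, 'xyz': array([ 0.3399038 , -0.01915743,  1.07084543]), 'rotation': array([-2.93569629e+00, -9.16213891e-04, -1.50986744e+00])}
wrist {'fx': 297.3186396354542, 'fy': 297.3186396354542, 'cx': 252.73930608362673, 'cy': 190.94866750470447, 'mount': array([[ 9.99999994e-01,  5.88841054e-07, -1.10219168e-04,
         5.59676810e-04],
       [ 1.06322404e-04, -2.68751609e-01,  9.63209511e-01,
        -1.41221653e-01],
       [-2.90544014e-05, -9.63209517e-01, -2.68751607e-01,
         7.18170615e-02],
       [ 0.00000000e+00,  0.00000000e+00,  0.00000000e+00,
         1.00000000e+00]])}
```

View pics/scene0.png

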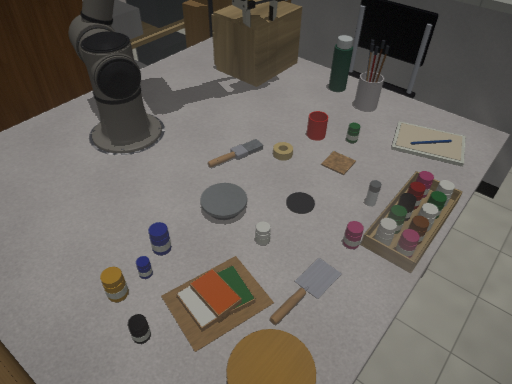

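View pics/top0.png

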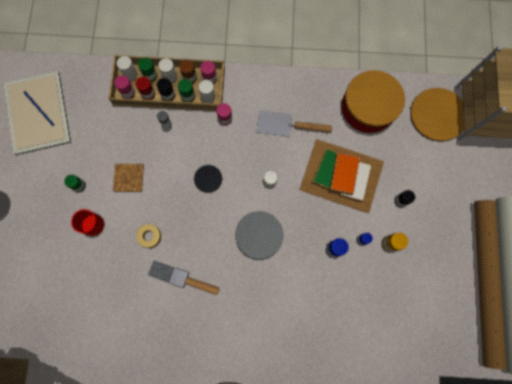

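View pics/wrist0.png

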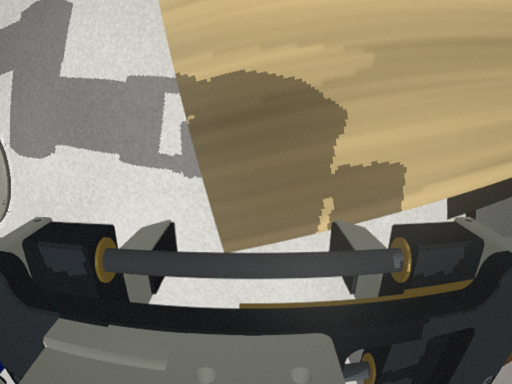

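```bash
cat > h.py <<'E'
import numpy as np, cv2
from scipy.spatial.transform import Rotation as R
from cell import get_calibration
def cam(n,state=None):
    c=get_calibration(n)
    if n!='wrist':
        return R.from_euler('xyz',c['rotation']).as_matrix(), np.array(c['xyz']), c
    Rt=R.from_euler('xyz',state['tool_rot']).as_matrix(); M=np.array(c['mount'])
    return Rt@M[:3,:3], Rt@M[:3,3]+state['tool_pos'], c
def rays(n,uv,state=None):
    Rm,t,c=cam(n,state); uv=np.atleast_2d(uv).astype(float)
    a=(uv[:,0]-c['cx'])/c['fx']; b=(uv[:,1]-c['cy'])/c['fy']
    if n=='wrist':
        r=np.hypot(a,b)+1e-12; d=np.c_[np.sin(r)*a/r,np.sin(r)*b/r,np.cos(r)]
    else: d=np.c_[a,b,np.ones_like(a)]
    return t, d@Rm.T, d
def plane(n,uv,z,state=None):
    t,w,_=rays(n,uv,state); return t+w*((z-t[2])/w[:,2])[:,None]
def pts(n,uv,depth,state=None):
    uv=np.atleast_2d(uv).astype(int); z=depth[uv[:,1],uv[:,0]]
    t,w,d=rays(n,uv,state); return (t+w*(z/d[:,2])[:,None])[z>0]
def tri(n1,uv1,n2,uv2,s1=None,s2=None):
    A=np.zeros((3,3));b=np.zeros(3); L=[]
    for n,uv,s in((n1,uv1,s1),(n2,uv2,s2)):
        t,w,_=rays(n,uv,s); w=w[0]/np.linalg.norm(w[0]); P=np.eye(3)-np.outer(w,w); A+=P;b+=P@t; L.append((P,t))
    x=np.linalg.solve(A,b); return x,[round(float(np.linalg.norm(P@(x-t)))*1000,1) for P,t in L]
E
python3 - <<'E'
from h import *
np.set_printoptions(precision=4,suppress=True)
seeds={'top':dict(gold=(398,241),blue=(338,246),blues=(365,239),pot=(88,222),tape=(141,236),panel=(344,178),green=(324,170),white=(362,185),wheel=(259,235),cork=(128,178),slate=(208,179)),
'scene':dict(gold=(112,275),blue=(158,230),blues=(143,263),pot=(318,126),tape=(276,153),panel=(215,292),green=(238,285),white=(195,308),wheel=(224,199),cork=(338,162),slate=(300,203))}
for n in seeds:
    f=np.load(f'pics/{n}0.npz');p,d=f['p'],f['d']
    big=cv2.resize(p,None,fx=1,fy=1)
    hsv=cv2.cvtColor(p,cv2.COLOR_RGB2HSV)
    for k,(u,v) in seeds[n].items():
        print(n,k,p[v,u],hsv[v,u],pts(n,[(u,v)],d))
E
```

```text
top gold [167 117   0] [ 21 255 167] [[ 0.4585 -0.3812  0.0689]]
top blue [ 19  38 131] [115 218 131] [[ 0.4378 -0.238   0.068 ]]
top blues [ 17  34 126] [115 221 126] [[ 0.4611 -0.3085  0.0465]]
top pot [181  12   1] [  2 254 181] [[0.4667 0.3923 0.0019]]
top tape [165 142  84] [ 21 125 165] [[0.4369 0.2459 0.0254]]
top panel [180  71   9] [ 11 242 180] [[ 0.6165 -0.2589  0.0305]]
top green [22 90 38] [ 67 193  90] [[ 0.6389 -0.2099  0.0155]]
top white [189 185 177] [ 20  16 189] [[ 0.6043 -0.3089  0.0166]]
top wheel [ 98 103 101] [ 78  12 103] [[ 0.4562 -0.0488  0.0364]]
top cork [130  94  49] [ 17 159 130] [[0.5877 0.301  0.0088]]
top slate [29 29 30] [120   9  30] [[0.5979 0.0917 0.0084]]
scene gold [139 107  41] [ 20 180 139] [[ 0.4654 -0.3831  0.0694]]
scene blue [ 44  50 107] [117 150 107] [[ 0.444  -0.2432  0.0687]]
scene blues [ 41  46 106] [118 156 106] [[ 0.476  -0.3166  0.0499]]
scene pot [97 43 40] [  2 150  97] [[0.4824 0.3575 0.0512]]
scene tape [92 83 63] [21 80 92] [[0.4422 0.2004 0.0203]]
scene panel [144  72  39] [  9 186 144] [[ 0.6363 -0.2642  0.0348]]
scene green [49 82 49] [ 60 103  82] [[ 0.6528 -0.2115  0.0151]]
scene white [158 157 151] [ 26  11 158] [[ 0.6233 -0.311   0.0191]]
scene wheel [96 99 99] [90  8 99] [[ 0.4645 -0.0491  0.0329]]
scene cork [126 102  75] [ 16 103 126] [[0.597  0.2982 0.0072]]
scene slate [51 50 52] [135  10  52] [[0.6073 0.0889 0.0046]]
```

```bash
cat > seg.py <<'E'
from h import *
np.set_printoptions(precision=4,suppress=True)
def obj(n,p,d,seed,htop,tol,hs,win=45,state=None,zlo=None,rect=False,verbose=True,name=''):
    """hs=(hlo,hhi,slo,shi,vlo,vhi). returns centre, dims"""
    u,v=seed; hsv=cv2.cvtColor(p,cv2.COLOR_RGB2HSV)
    m=cv2.inRange(hsv,(hs[0],hs[2],hs[4]),(hs[1],hs[3],hs[5]))
    H,W=m.shape; uu,vv=np.meshgrid(np.arange(W),np.arange(H)); uv=np.c_[uu.ravel(),vv.ravel()]
    t,w,dd=rays(n,uv,state); z=(t+w*(d.ravel()/dd[:,2])[:,None])[:,2].reshape(H,W)
    ok=(np.abs(z-htop)<tol)&(d>0)
    win_m=np.zeros_like(m); win_m[max(0,v-win):v+win,max(0,u-win):u+win]=255
    m=cv2.bitwise_and(m,win_m); m[~ok]=0
    nl,lab,st,_=cv2.connectedComponentsWithStats(m,connectivity=8)
    l=1+np.argmax(st[1:,4]); mm=(lab==l).astype(np.uint8)
    zmed=float(np.median(z[mm>0]))
    c=max(cv2.findContours(mm,cv2.RETR_EXTERNAL,cv2.CHAIN_APPROX_NONE)[0],key=len)[:,0,:]
    P=plane(n,c,htop,state)[:,:2]
    if rect:
        r=cv2.minAreaRect((P*1000).astype(np.float32)); out=(np.array(r[0])/1000,np.array(r[1]),r[2])
    else:
        e=cv2.fitEllipse((P*1000).astype(np.float32)); out=(np.array(e[0])/1000,np.array(e[1]),e[2])
    if verbose: print(n,name,'c',out[0],'dims',out[1],'ang',round(out[2],1),'zmed',round(zmed,4),'px',st[l,:5], 'cent', uv.reshape(H,W,2)[mm>0].mean(0))
    return out,zmed,mm
E
python3 - <<'E'
from seg import *
seeds={'top':dict(gold=(398,241),blue=(338,246),blues=(365,239),pot=(88,222),tape=(149,236),panel=(344,178),green=(324,170),white=(362,185),wheel=(259,235),cork=(128,178),slate=(208,179)),
'scene':dict(gold=(112,275),blue=(158,230),blues=(143,263),pot=(318,120),tape=(282,150),panel=(215,292),green=(238,285),white=(195,308),wheel=(224,199),cork=(338,162),slate=(300,203))}
C=dict(gold=(.07,.006,(14,28,90,255,40,255)),blue=(.07,.006,(105,130,80,255,20,255)),blues=(.049,.006,(105,130,80,255,20,255)),
pot=(.07,.01,(0,12,80,255,20,255)),tape=(.025,.008,(12,30,40,255,50,255)),panel=(.034,.006,(4,14,120,255,60,255)),green=(.018,.006,(45,80,60,255,20,255)),white=(.018,.006,(0,179,0,40,140,255)),
wheel=(.035,.006,(40,140,0,40,60,140)),cork=(.006,.008,(5,25,60,255,40,255)),slate=(.006,.008,(0,179,0,60,0,65)))
for k in C:
  for n in seeds:
    f=np.load(f'pics/{n}0.npz');p,d=f['p'],f['d']
    h,t,hs=C[k]
    try: obj(n,p,d,seeds[n][k],h,t,hs,name=k,rect=k in('panel','green','white','cork'))
    except Exception as e: print(n,k,e)
E
```

```text
top gold c [ 0.46   -0.3826] dims [40.6165 40.9114] ang 41.0 zmed 0.0691 px [390 232  18  18 249] cent [398.7952 240.4096]
scene gold c [ 0.4646 -0.3856] dims [40.7283 43.1292] ang 62.7 zmed 0.0696 px [100 267  22  19 311] cent [110.6463 275.5627]
top blue c [ 0.4372 -0.2405] dims [38.6883 40.5344] ang 2.6 zmed 0.0695 px [331 238  18  17 240] cent [339.2458 246.3167]
scene blue c [ 0.443  -0.2436] dims [39.1141 43.4284] ang 54.8 zmed 0.0695 px [149 222  18  16 223] cent [157.435  229.6368]
top blues c [ 0.464  -0.3114] dims [24.9843 26.2716] ang 0.5 zmed 0.0462 px [361 233  12  11  97] cent [366.5052 237.7938]
scene blues c [ 0.4703 -0.3145] dims [25.4669 28.5456] ang 53.7 zmed 0.0464 px [136 256  13  12 115] cent [142.0957 261.2783]
top pot c [0.4616 0.3779] dims [57.4554 61.4004] ang 162.4 zmed 0.0689 px [ 71 209  26  24 160] cent [ 83.2188 220.4062]
scene pot c [0.4698 0.3722] dims [57.9496 69.7212] ang 29.6 zmed 0.0662 px [309 111  19  14 119] cent [318.1933 117.521 ]
top tape c [0.4406 0.2298] dims [56.7773 58.5343] ang 0.4 zmed 0.0248 px [136 224  24  23 360] cent [147.5889 235
[... 935 characters left out ...]
2 ] ang 54.0 zmed 0.0348 px [ 236  212   47   47 1620] cent [258.887  234.8284]
scene wheel c [ 0.4642 -0.0506] dims [115.3541 118.9845] ang 47.6 zmed 0.0344 px [ 201  183   46   34 1225] cent [223.4082 199.2955]
top cork c [0.5913 0.3024] dims [75.8528 77.6632] ang 3.5 zmed 0.0061 px [113 163  31  29 837] cent [127.8124 177.1924]
scene cork c [0.5969 0.2991] dims [75.8281 79.2646] ang 2.7 zmed 0.005 px [321 151  35  24 447] cent [338.0761 162.3468]
top slate c [0.6003 0.0929] dims [68.2467 69.8182] ang 120.3 zmed 0.0058 px [195 165  27  27 557] cent [207.7504 178.4057]
scene slate c [0.6067 0.0903] dims [71.4655 74.8066] ang 25.7 zmed 0.0053 px [287 192  28  22 458] cent [300.1856 202.5087]
```

```bash
python3 -m creep '[{"dx":-0.323,"dz":-0.416,"ry":0.6},{"dx":-0.323,"dz":-0.416,"ry":0.6},{"dx":-0.323,"dz":-0.416,"ry":0.6},{"dx":-0.323,"dz":-0.416,"ry":0.6},{"dx":-0.323,"dz":-0.416,"ry":0.6},{"dx":-0.323,"dz":-0.416,"ry":0.6},{"dx":-0.323,"dz":-0.416,"ry":0.6},{"dx":-0.323,"dz":-0.416,"ry":0.6},{"dx":-0.806,"dz":-0.633,"ry":1.338},{"dx":-0.806,"dz":-0.633,"ry":1.338},{"dx":-0.806,"dz":-0.633,"ry":1.338},{"dx":-0.806,"dz":-0.633,"ry":1.338},{"dx":-0.806,"dz":-0.633,"ry":1.338},{"dx":-0.806,"dz":-0.633,"ry":1.338},{"dx":-0.806,"dz":-0.633,"ry":1.338},{"dx":-0.806,"dz":-0.633,"ry":1.338},{"dx":-0.806,"dz":-0.633,"ry":1.338},{"dx":-0.806,"dz":-0.633,"ry":1.338},{"dx":-0.806,"dz":-0.633,"ry":1.338}]' 8
cat > look.py <<'E'
from seg import *
from cell import status, read_camera
import pickle,sys
def look(tag,save=True):
    s=status.observe(); p,d=read_camera('wrist')
    pickle.dump((s,p,d),open(f'pics/{tag}.pkl','wb'))
    cv2.imwrite(f'pics/{tag}.png',cv2.cvtColor(p,cv2.COLOR_RGB2BGR)); print(tag,s['time'],s['tool_pos'],s['tool_rot'],s['opening']); return s,p,d
if __name__=='__main__': look(sys.argv[1])
E
python3 look.py w1
```

```text
w1 0.15 [0.121  0.5106 0.2432] [-1.5706  0.0012  1.338 ] 0.09205165871032853invalid input at $[0]: expected keys dx, dy, dz, rx, ry, rz, gripper
```

View pics/w1.png

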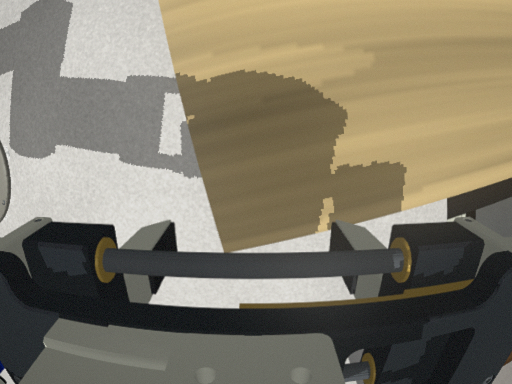

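```bash
python3 -m creep '[{"dx":-0.323,"dy":0,"dz":-0.416,"rx":0,"ry":0.6,"rz":0,"gripper":1},{"dx":-0.323,"dy":0,"dz":-0.416,"rx":0,"ry":0.6,"rz":0,"gripper":1},{"dx":-0.323,"dy":0,"dz":-0.416,"rx":0,"ry":0.6,"rz":0,"gripper":1},{"dx":-0.323,"dy":0,"dz":-0.416,"rx":0,"ry":0.6,"rz":0,"gripper":1},{"dx":-0.323,"dy":0,"dz":-0.416,"rx":0,"ry":0.6,"rz":0,"gripper":1},{"dx":-0.323,"dy":0,"dz":-0.416,"rx":0,"ry":0.6,"rz":0,"gripper":1},{"dx":-0.323,"dy":0,"dz":-0.416,"rx":0,"ry":0.6,"rz":0,"gripper":1},{"dx":-0.323,"dy":0,"dz":-0.416,"rx":0,"ry":0.6,"rz":0,"gripper":1},{"dx":-0.806,"dy":0,"dz":-0.633,"rx":0,"ry":1.338,"rz":0,"gripper":1},{"dx":-0.806,"dy":0,"dz":-0.633,"rx":0,"ry":1.338,"rz":0,"gripper":1},{"dx":-0.806,"dy":0,"dz":-0.633,"rx":0,"ry":1.338,"rz":0,"gripper":1},{"dx":-0.806,"dy":0,"dz":-0.633,"rx":0,"ry":1.338,"rz":0,"gripper":1},{"dx":-0.806,"dy":0,"dz":-0.633,"rx":0,"ry":1.338,"rz":0,"gripper":1},{"dx":-0.806,"dy":0,"dz":-0.633,"rx":0,"ry":1.338,"rz":0,"gripper":1},{"dx":-0.806,"dy":0,"dz":-0.633,"rx":0,"ry":1.338,"rz":0,"gripper":1},{"dx":-0.806,"dy":0,"dz":-0.633,"rx":0,"ry":1.338,"rz":0,"gripper":1},{"dx":-0.806,"dy":0,"dz":-0.633,"rx":0,"ry":1.338,"rz":0,"gripper":1},{"dx":-0.806,"dy":0,"dz":-0.633,"rx":0,"ry":1.338,"rz":0,"gripper":1},{"dx":-0.806,"dy":0,"dz":-0.633,"rx":0,"ry":1.338,"rz":0,"gripper":1}]' 8
python3 look.py w2
```

```text
time: 2.58
tool_pos: [0.5509, -0.419, 0.2429]
tool_rot: [-1.569, 0.001, -0.0]
contact_force: [0.3, -0.3, -0.0]
opening: 0.0916
w2 2.575 [ 0.5509 -0.419   0.2429] [-1.5693  0.0009 -0.0002] 0.09157726930407378
```

View pics/w2.png

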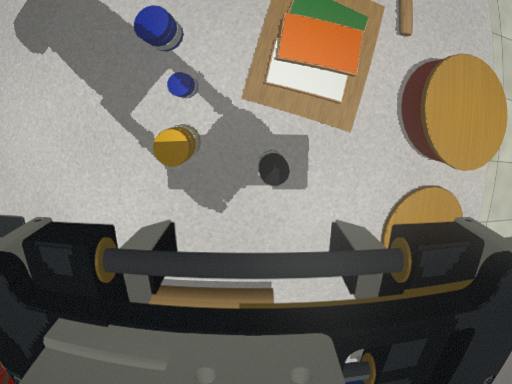

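Run:
```python
from seg import *
import pickle
s,p,d=pickle.load(open('pics/w2.pkl','rb'))
for k,seed,h,t,hs,r,w in [('gold',(174,144),.07,.006,(14,28,90,255,20,255),0,40),('blue',(155,24),.07,.006,(105,130,80,255,20,255),0,40),('blues',(181,83),.047,.006,(105,130,80,255,20,255),0,30),
 ('panel',(320,43),.034,.006,(4,14,120,255,60,255),1,70),('green',(330,8),.018,.006,(45,80,60,255,20,255),1,60),('white',(308,78),.018,.006,(0,179,0,40,160,255),1,60)]:
    o,z,m=obj('wrist',p,d,seed,h,t,hs,name=k,rect=r,win=w,state=s)
    if k in('panel','white','green'):
        print(pts('wrist',[seed],d,s)); 
        c=max(cv2.findContours(m,0,1)[0],key=len)[:,0,:]; a=cv2.approxPolyDP(c,4,True)[:,0]; print(a.tolist(), plane('wrist',a,h,s)[:,:2].tolist())
cr=cv2.cvtColor(p[0:200,100:400],cv2.COLOR_RGB2BGR); cv2.imwrite('pics/crop1.png',cv2.resize(cr,None,fx=2.6,fy=2.6,interpolation=cv2.INTER_CUBIC))
```

```text
wrist gold c [ 0.4627 -0.3842] dims [40.6476 42.1563] ang 94.7 zmed 0.0701 px [ 153  128   38   39 1114] cent [171.5799 147.    ]
wrist blue c [ 0.4409 -0.2433] dims [40.4556 42.9231] ang 49.9 zmed 0.0701 px [ 134    5   37   37 1003] cent [151.6959  22.8495]
wrist blues c [ 0.4675 -0.3136] dims [26.6894 28.0332] ang 72.9 zmed 0.047 px [167  72  25  24 454] cent [179.0771  83.8568]
wrist panel c [ 0.6324 -0.2616] dims [57.3601 97.426 ] ang 80.9 zmed 0.0346 px [ 278   13   85   61 3540] cent [320.0506  42.852 ]
[[ 0.6309 -0.2624  0.0333]]
[[285, 13], [278, 56], [356, 73], [360, 30]] [[0.5893134284637798, -0.22646233840827773], [0.5806650672708784, -0.2811673956941071], [0.6756325476192148, -0.2963284895127966], [0.6818318311120422, -0.24049072797739693]]
wrist green c [ 0.6488 -0.2126] dims [30.3575 99.5726] ang 80.8 zmed 0.0185 px [ 290    0   78   30 1306] cent [329.5123  12.1126]
[[ 0.6482 -0.2099  0.0189]]
[[290, 12], [360, 29], [367, 19], [332, 0], [294, 0]] [[0.5972691464827681, -0.21929495243487127], [0.6878317941951919, -0.23425149656155092], [0.6982466204263102, -0.21869962090059678], [0.6515324762981417, -0.19766877463321367], [0.6025838552165328, -0.20211747923123763]]
wrist white c [ 0.6201 -0.2947] dims [53.858  96.3667] ang 76.9 zmed 0.0186 px [ 266   40   81   61 1959] cent [306.4788  78.291 ]
[[ 0.6188 -0.3048  0.019 ]]
[[276, 40], [266, 81], [341, 99], [346, 75], [274, 60]] [[0.5796415170193352, -0.25758417868918115], [0.5673973950162754, -0.3099266832190456], [0.6615313854522202, -0.3289436162499779], [0.6678399826097414, -0.29777484965837003], [0.5771138584823782, -0.28339043895801036]]
```

View pics/crop1.png

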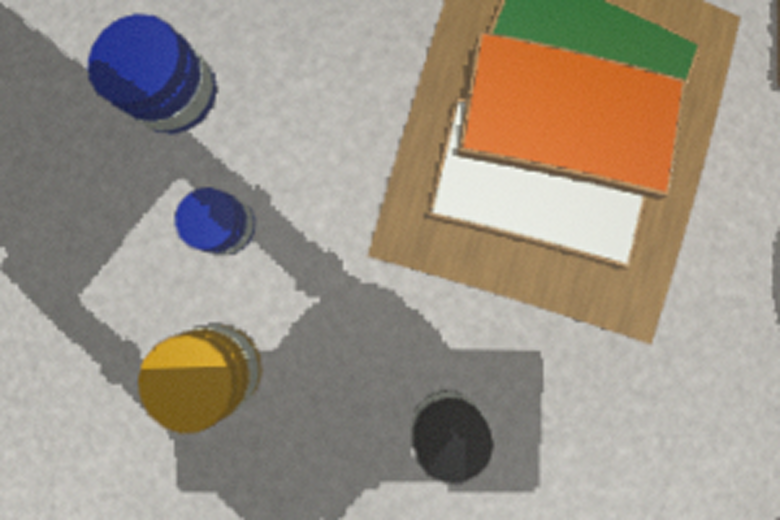

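```bash
python3 -m creep '[{"dx":0.081,"dy":0.05,"dz":0.158,"rx":0,"ry":-0.7,"rz":0,"gripper":0.88},{"dx":0.081,"dy":0.05,"dz":0.158,"rx":0,"ry":-0.7,"rz":0,"gripper":0.88},{"dx":0.081,"dy":0.05,"dz":0.158,"rx":0,"ry":-0.7,"rz":0,"gripper":0.88},{"dx":0.081,"dy":0.05,"dz":0.158,"rx":0,"ry":-0.7,"rz":0,"gripper":0.88},{"dx":0.081,"dy":0.13,"dz":0.158,"rx":0,"ry":-1.405,"rz":0,"gripper":0.88},{"dx":0.081,"dy":0.13,"dz":0.158,"rx":0,"ry":-1.405,"rz":0,"gripper":0.88},{"dx":0.081,"dy":0.13,"dz":0.158,"rx":0,"ry":-1.405,"rz":0,"gripper":0.88},{"dx":0.081,"dy":0.13,"dz":0.158,"rx":0,"ry":-1.405,"rz":0,"gripper":0.88},{"dx":0.081,"dy":0.13,"dz":0.158,"rx":0,"ry":-1.405,"rz":0,"gripper":0.88},{"dx":0.081,"dy":0.13,"dz":0.158,"rx":0,"ry":-1.405,"rz":0,"gripper":0.88}]' 8
python3 look.py w3
```

```text
time: 3.88
tool_pos: [0.6322, -0.2606, 0.1144]
tool_rot: [-1.571, 0.0, 1.403]
contact_force: [0.0, -0.4, -0.4]
opening: 0.0811
w3 3.875 [ 0.6322 -0.2606  0.1144] [-1.5714  0.      1.4032] 0.0811186148893769
```

View pics/w3.png

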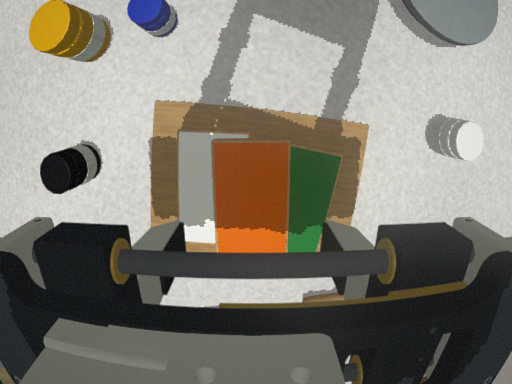

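Run:
```python
from seg import *
import pickle
s,p,d=pickle.load(open('pics/w3.pkl','rb'))
hsv=cv2.cvtColor(p,cv2.COLOR_RGB2HSV); m=cv2.inRange(hsv,(4,120,40),(14,255,255))
Rt=R.from_euler('xyz',s['tool_rot']).as_matrix()
for v in (160,190,220,240):
    u=np.where(m[v,180:320])[0]+180; a=[u.min()-.5,u.max()+.5]
    P=(plane('wrist',[(x,v) for x in a],.034,s)-s['tool_pos'])@Rt; print(v,a,P[:,[0,2]],P[:,0].mean(), pts('wrist',[(250,v),(200,v)],d,s)[:,2])
```

```text
160 [np.float64(213.5), np.float64(287.5)] [[-0.0293  0.0343]
 [ 0.0268  0.0343]] -0.0012132656686932308 [0.0336 0.0193]
190 [np.float64(214.5), np.float64(287.5)] [[-0.0292  0.0107]
 [ 0.0275  0.0107]] -0.0008635761835264905 [0.035  0.0174]
220 [np.float64(215.5), np.float64(286.5)] [[-0.0294 -0.0143]
 [ 0.0276 -0.0142]] -0.0009080347295626692 [0.0184]
240 [np.float64(216.5), np.float64(285.5)] [[-0.0293 -0.032 ]
 [ 0.0274 -0.0319]] -0.0009447856304496249 [0.0347 0.018 ]
```

```bash
python3 -m creep '[{"dx":-0.001,"dy":0.04,"dz":0,"rx":0,"ry":0,"rz":0,"gripper":0.88},{"dx":-0.001,"dy":0.06,"dz":0,"rx":0,"ry":0,"rz":0,"gripper":0.88},{"dx":-0.001,"dy":0.07,"dz":0,"rx":0,"ry":0,"rz":0,"gripper":0.88},{"dx":-0.001,"dy":0.076,"dz":0,"rx":0,"ry":0,"rz":0,"gripper":0.88},{"dx":-0.001,"dy":0.076,"dz":0,"rx":0,"ry":0,"rz":0,"gripper":0.88}]' 8
```

```text
time: 4.55
tool_pos: [0.6321, -0.2625, 0.038]
tool_rot: [-1.571, 0.0, 1.405]
contact_force: [-1.2, -0.1, -0.1]
opening: 0.0811
```

```bash
python3 -m creep '[{"dx":0,"dy":0,"dz":0,"rx":0,"ry":0,"rz":0,"gripper":0.7},{"dx":0,"dy":0,"dz":0,"rx":0,"ry":0,"rz":0,"gripper":0.6},{"dx":0,"dy":0,"dz":0,"rx":0,"ry":0,"rz":0,"gripper":0.5},{"dx":0,"dy":0,"dz":0,"rx":0,"ry":0,"rz":0,"gripper":0.5},{"dx":0,"dy":0,"dz":0,"rx":0,"ry":0,"rz":0,"gripper":0.5}]' 10
```

```text
time: 5.18
tool_pos: [0.6322, -0.2625, 0.0383]
tool_rot: [-1.572, 0.0, 1.405]
contact_force: [-0.2, 0.4, 4.7]
opening: 0.0598
```

```bash
python3 -m creep '[{"dx":0,"dy":-0.01,"dz":0,"rx":0,"ry":0,"rz":0,"gripper":0.5},{"dx":0,"dy":-0.03,"dz":0,"rx":0,"ry":0,"rz":0,"gripper":0.5},{"dx":0,"dy":-0.07,"dz":0,"rx":0,"ry":0,"rz":0,"gripper":0.5},{"dx":0,"dy":-0.12,"dz":0,"rx":0,"ry":0,"rz":0,"gripper":0.5},{"dx":0.05,"dy":-0.12,"dz":0.025,"rx":0,"ry":0,"rz":0,"gripper":0.5},{"dx":0.1,"dy":-0.12,"dz":0.05,"rx":0,"ry":0,"rz":0,"gripper":0.5},{"dx":0.15,"dy":-0.12,"dz":0.072,"rx":0,"ry":0,"rz":0,"gripper":0.5},{"dx":0.19,"dy":-0.12,"dz":0.09,"rx":0,"ry":0,"rz":0,"gripper":0.5},{"dx":0.199,"dy":-0.12,"dz":0.096,"rx":0,"ry":0,"rz":0,"gripper":0.5},{"dx":0.199,"dy":-0.12,"dz":0.096,"rx":0,"ry":0,"rz":0,"gripper":0.5}]' 10
python3 look.py w4
python3 - <<'E'
from cell import read_camera
import cv2
p,d=read_camera('scene'); cv2.imwrite('pics/scene1.png',cv2.cvtColor(p,cv2.COLOR_RGB2BGR))
E
```

```text
time: 6.42
tool_pos: [0.5704, -0.0502, 0.1588]
tool_rot: [-1.572, 0.0, 1.406]
contact_force: [-0.1, 0.6, -1.7]
opening: 0.06
w4 6.425 [ 0.5704 -0.0502  0.1588] [-1.5725  0.0003  1.4062] 0.06004235989629138
```

View pics/w4.png

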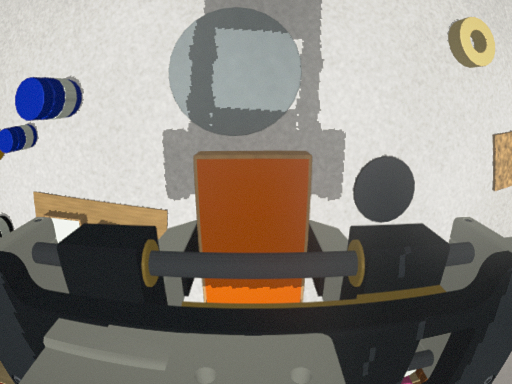

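View pics/scene1.png

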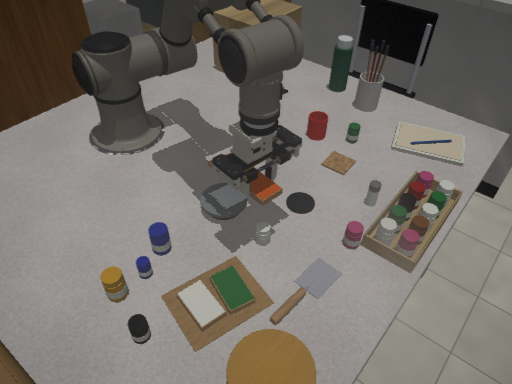

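```bash
cat >> seg.py <<'E'
def zmask(n,p,d,state,zlo,zhi,box):
    H,W=d.shape; uu,vv=np.meshgrid(np.arange(W),np.arange(H)); uv=np.c_[uu.ravel(),vv.ravel()]
    t,w,dd=rays(n,uv,state); P=(t+w*(d.ravel()/dd[:,2])[:,None]).reshape(H,W,3)
    m=((P[...,2]>zlo)&(P[...,2]<zhi)&(d>0)).astype(np.uint8)
    b=np.zeros_like(m); b[box[1]:box[3],box[0]:box[2]]=1
    return m*b,P
def big(m):
    nl,lab,st,_=cv2.connectedComponentsWithStats(m); return (lab==1+np.argmax(st[1:,4])).astype(np.uint8)
def fit(n,m,z,state=None,rect=False,name=''):
    c=max(cv2.findContours(m,cv2.RETR_EXTERNAL,cv2.CHAIN_APPROX_NONE)[0],key=len)[:,0,:]
    P=(plane(n,c,z,state)[:,:2]*1000).astype(np.float32)
    e=cv2.minAreaRect(P) if rect else cv2.fitEllipse(P)
    print(name,n,'c',np.array(e[0])/1000,'dims',np.array(e[1]),'ang',round(e[2],1)); return np.array(e[0])/1000,e
E
python3 - <<'E'
from seg import *
import pickle
s,p,d=pickle.load(open('pics/w4.pkl','rb'))
m,P=zmask('wrist',p,d,s,.028,.042,(160,0,320,148)); m=big(cv2.morphologyEx(m,cv2.MORPH_OPEN,np.ones((5,5))))
print(np.median(P[...,2][m>0])); fit('wrist',m,.035,s,name='wheel')
hsv=cv2.cvtColor(p,cv2.COLOR_RGB2HSV)
m=big(cv2.inRange(hsv,(0,0,0),(179,90,80))[:, :]*np.pad(np.ones((75,70),np.uint8),((152,384-227),(350,512-420)))); 
fit('wrist',m,.006,s,name='slate'); print(np.median(P[...,2][m>0]))
mt=big(cv2.inRange(hsv,(12,60,60),(30,255,255))[:]*np.pad(np.ones((70,70),np.uint8),((10,304),(440,2)))); fit('wrist',mt,.025,s,name='tape');print(np.median(P[...,2][mt>0]))
Rt=R.from_euler('xyz',s['tool_rot']).as_matrix()
mo=cv2.inRange(hsv,(4,120,40),(14,255,255))
for u in (220,250,280):
    v=np.where(mo[:,u])[0]; v=v[v<245]; t,w,_=rays('wrist',[(u,v.min()-.5),(u,240)],s); t=(t-s['tool_pos'])@Rt; w=w@Rt
    print(u,v.min(),(t+w*((.0043-t[1])/w[:,1])[:,None]), ((pts('wrist',[(u,v.min()+6)],d,s)-s['tool_pos'])@Rt))
E
```

```text
0.0352357067791223
wheel wrist c [ 0.4608 -0.0483] dims [117.1993 117.3998] ang 145.1
slate wrist c [0.6062 0.0916] dims [67.2541 72.4731] ang 150.1
0.006236130427589526
tape wrist c [0.4449 0.221 ] dims [58.4048 76.96  ] ang 11.5
0.02423401472150946
220 158 [[-0.0157  0.0043  0.0484]
 [-0.0172  0.0043  0.0037]] [[-0.0157  0.0031  0.0454]]
250 158 [[-0.0008  0.0043  0.0484]
 [-0.001   0.0043  0.0038]] [[-0.0008  0.0031  0.0453]]
280 158 [[0.014  0.0043 0.0484]
 [0.0152 0.0043 0.0037]] [[0.0141 0.0041 0.0452]]
```

```bash
python3 -m creep '[{"dx":-0.008,"dy":0,"dz":0.05,"rx":0,"ry":0,"rz":0,"gripper":0.5},{"dx":-0.015,"dy":0.02,"dz":0.1,"rx":0,"ry":0,"rz":0,"gripper":0.5},{"dx":-0.017,"dy":0.05,"dz":0.1085,"rx":0,"ry":0,"rz":0,"gripper":0.5},{"dx":-0.017,"dy":0.08,"dz":0.1085,"rx":0,"ry":0,"rz":0,"gripper":0.5},{"dx":-0.017,"dy":0.095,"dz":0.1085,"rx":0,"ry":0,"rz":0,"gripper":0.5},{"dx":-0.017,"dy":0.1,"dz":0.1085,"rx":0,"ry":0,"rz":0,"gripper":0.5},{"dx":-0.017,"dy":0.1025,"dz":0.1085,"rx":0,"ry":0,"rz":0,"gripper":0.5},{"dx":-0.017,"dy":0.1025,"dz":0.1085,"rx":0,"ry":0,"rz":0,"gripper":0.5}]' 10
```

```text
time: 7.52
tool_pos: [0.4608, -0.0496, 0.0556]
tool_rot: [-1.572, 0.0, 1.405]
contact_force: [-0.1, 0.2, -0.5]
opening: 0.06
```

```bash
python3 -m creep '[{"dx":0,"dy":0.0005,"dz":0,"rx":0,"ry":0,"rz":0,"gripper":0.5},{"dx":0,"dy":0.0005,"dz":0,"rx":0,"ry":0,"rz":0,"gripper":0.75},{"dx":0,"dy":0.0005,"dz":0,"rx":0,"ry":0,"rz":0,"gripper":0.85},{"dx":0,"dy":0.0005,"dz":0,"rx":0,"ry":0,"rz":0,"gripper":0.85},{"dx":0,"dy":-0.03,"dz":0,"rx":0,"ry":0,"rz":0,"gripper":0.85},{"dx":0,"dy":-0.08,"dz":0,"rx":0,"ry":0,"rz":0,"gripper":0.9},{"dx":0.05,"dy":-0.11,"dz":-0.016,"rx":0,"ry":0,"rz":0,"gripper":1},{"dx":0.1,"dy":-0.14,"dz":-0.033,"rx":0,"ry":0,"rz":0,"gripper":1},{"dx":0.15,"dy":-0.17,"dz":-0.05,"rx":0,"ry":0,"rz":0,"gripper":1},{"dx":0.204,"dy":-0.195,"dz":-0.0665,"rx":0,"ry":0,"rz":0,"gripper":1},{"dx":0.204,"dy":-0.195,"dz":-0.0665,"rx":0,"ry":0,"rz":0,"gripper":1},{"dx":0.204,"dy":-0.195,"dz":-0.0665,"rx":0,"ry":0,"rz":0,"gripper":1}]' 10
python3 look.py w5
```

```text
time: 9.02
tool_pos: [0.5588, 0.1408, 0.2493]
tool_rot: [-1.569, 0.001, 1.406]
contact_force: [-0.5, -0.7, -0.4]
opening: 0.0918
w5 9.025 [0.5588 0.1408 0.2493] [-1.5691  0.0009  1.4056] 0.09175532798024429
```

View pics/w5.png

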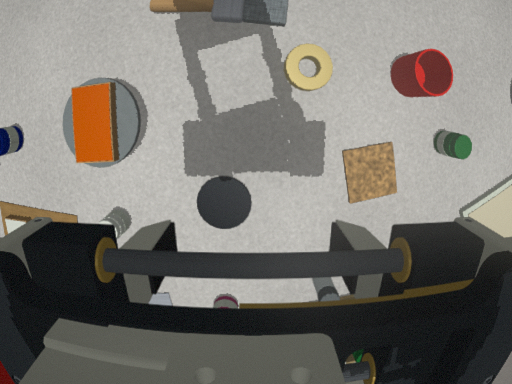

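Run:
```python
from seg import *
import pickle
s,p,d=pickle.load(open('pics/w5.pkl','rb'))
hsv=cv2.cvtColor(p,cv2.COLOR_RGB2HSV)
def go(k,lo,hi,box,z,rect=False,zr=None):
    m=cv2.inRange(hsv,lo,hi); mm,P=zmask('wrist',p,d,s,zr[0],zr[1],box); m=big((m>0).astype(np.uint8)*mm)
    c,e=fit('wrist',m,z,s,rect,k); print('  z',np.median(P[...,2][m>0])); return c
go('panel',(4,120,40),(14,255,255),(55,70,135,175),.051,True,(.045,.058))
mm,P=zmask('wrist',p,d,s,.028,.042,(55,70,150,175)); fit('wrist',big(mm),.035,s,name='wheel')
go('tape',(12,40,60),(30,255,255),(270,30,350,110),.025,False,(.018,.032))
go('pot',(0,100,20),(12,255,255),(380,30,470,110),.07,False,(.055,.08))
co=go('cork',(5,50,30),(25,255,255),(320,120,420,215),.006,True,(-.004,.016))
sl=go('slate',(0,0,0),(179,90,85),(185,160,265,235),.006,False,(-.004,.016))
v=co-sl; print('mid',(co+sl)/2,np.linalg.norm(v),np.degrees(np.arctan2(v[1],v[0])))
```

```text
panel wrist c [ 0.4607 -0.0491] dims [57.349  97.6987] ang 80.6
  z 0.05155388623390972
wheel wrist c [ 0.4601 -0.0541] dims [113.4711 128.1962] ang 173.7
tape wrist c [0.4436 0.2295] dims [57.8564 59.1643] ang 29.1
  z 0.025116983435022555
pot wrist c [0.4651 0.375 ] dims [58.3277 67.2179] ang 5.7
  z 0.0660771449966307
cork wrist c [0.5937 0.3021] dims [76.3833 76.6342] ang 2.8
  z 0.00619815529817741
slate wrist c [0.6031 0.0932] dims [72.7881 74.1678] ang 57.2
  z 0.006153835232241445
mid [0.5984 0.1976] 0.20913621660847972 92.57451189071358
```

```bash
python3 -m creep '[{"dx":0.035,"dy":0.03,"dz":0.065,"rx":0,"ry":0,"rz":0,"gripper":1},{"dx":0.068,"dy":0.08,"dz":0.128,"rx":0,"ry":0,"rz":0,"gripper":1},{"dx":0.068,"dy":0.13,"dz":0.128,"rx":0,"ry":0,"rz":0,"gripper":1},{"dx":0.068,"dy":0.17,"dz":0.128,"rx":0,"ry":0,"rz":0,"gripper":1},{"dx":0.068,"dy":0.2,"dz":0.128,"rx":0,"ry":0,"rz":0,"gripper":1},{"dx":0.068,"dy":0.22,"dz":0.128,"rx":0,"ry":0,"rz":0,"gripper":1},{"dx":0.068,"dy":0.228,"dz":0.128,"rx":0,"ry":0,"rz":0,"gripper":1},{"dx":0.068,"dy":0.228,"dz":0.128,"rx":0,"ry":0,"rz":0,"gripper":1}]' 8
```

```text
time: 10.07
tool_pos: [0.4443, 0.2284, 0.0221]
tool_rot: [-1.57, 0.0, 1.404]
contact_force: [-0.6, -0.4, 0.8]
opening: 0.0916
```

```bash
python3 -m creep '[{"dx":0,"dy":0,"dz":0,"rx":0,"ry":0,"rz":0,"gripper":0.75},{"dx":0,"dy":0,"dz":0,"rx":0,"ry":0,"rz":0,"gripper":0.6},{"dx":0,"dy":0,"dz":0,"rx":0,"ry":0,"rz":0,"gripper":0.5},{"dx":0,"dy":0,"dz":0,"rx":0,"ry":0,"rz":0,"gripper":0.5},{"dx":0,"dy":0,"dz":0,"rx":0,"ry":0,"rz":0,"gripper":0.5},{"dx":0,"dy":0,"dz":0,"rx":0,"ry":0,"rz":0,"gripper":0.5}]' 8
```

```text
time: 10.82
tool_pos: [0.4446, 0.2294, 0.0225]
tool_rot: [-1.571, -0.0, 1.405]
contact_force: [-0.9, 0.3, 4.1]
opening: 0.0603
```

```bash
python3 -m creep '[{"dx":0,"dy":-0.02,"dz":0,"rx":0,"ry":0,"rz":0,"gripper":0.5},{"dx":0,"dy":-0.06,"dz":0,"rx":0,"ry":0,"rz":0,"gripper":0.5},{"dx":0,"dy":-0.1,"dz":0,"rx":0,"ry":0,"rz":0,"gripper":0.5},{"dx":-0.055,"dy":-0.1,"dz":-0.0125,"rx":0,"ry":0,"rz":0,"gripper":0.5},{"dx":-0.11,"dy":-0.1,"dz":-0.025,"rx":0,"ry":0,"rz":0,"gripper":0.5},{"dx":-0.165,"dy":-0.1,"dz":-0.038,"rx":0,"ry":0,"rz":0,"gripper":0.5},{"dx":-0.22,"dy":-0.1,"dz":-0.05,"rx":0,"ry":0,"rz":0,"gripper":0.5},{"dx":-0.26,"dy":-0.1,"dz":-0.06,"rx":0,"ry":0,"rz":0,"gripper":0.5},{"dx":-0.272,"dy":-0.1,"dz":-0.0626,"rx":0,"ry":0,"rz":0,"gripper":0.5},{"dx":-0.272,"dy":-0.1,"dz":-0.0626,"rx":0,"ry":0,"rz":0,"gripper":0.5}]' 8
python3 look.py w6
```

```text
time: 12.08
tool_pos: [0.4611, -0.0494, 0.1219]
tool_rot: [-1.57, -0.0, 1.404]
contact_force: [1.4, 0.9, -0.6]
opening: 0.0607
w6 12.075 [ 0.4611 -0.0494  0.1219] [-1.57   -0.0004  1.4036] 0.060729128966076885
```

View pics/w6.png

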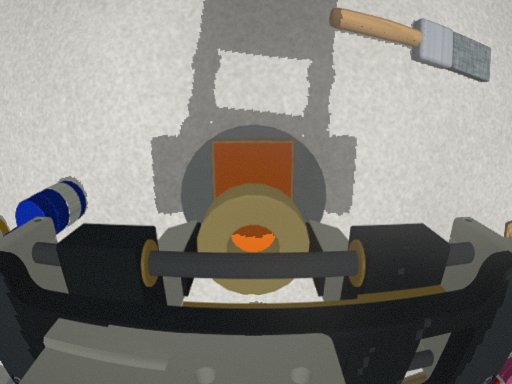

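```bash
python3 -m creep '[{"dx":0,"dy":0.025,"dz":0,"rx":0,"ry":0,"rz":0,"gripper":0.5},{"dx":0,"dy":0.04,"dz":0,"rx":0,"ry":0,"rz":0,"gripper":0.5},{"dx":0,"dy":0.046,"dz":0,"rx":0,"ry":0,"rz":0,"gripper":0.5},{"dx":0,"dy":0.048,"dz":0,"rx":0,"ry":0,"rz":0,"gripper":0.5},{"dx":0,"dy":0.0485,"dz":0,"rx":0,"ry":0,"rz":0,"gripper":0.5},{"dx":0,"dy":0.0485,"dz":0,"rx":0,"ry":0,"rz":0,"gripper":0.5}]' 8; python3 -m creep '[{"dx":0,"dy":0,"dz":0,"rx":0,"ry":0,"rz":0,"gripper":0.75},{"dx":0,"dy":0,"dz":0,"rx":0,"ry":0,"rz":0,"gripper":0.9},{"dx":0,"dy":0,"dz":0,"rx":0,"ry":0,"rz":0,"gripper":0.9},{"dx":0,"dy":-0.03,"dz":0,"rx":0,"ry":0,"rz":0,"gripper":0.9},{"dx":0,"dy":-0.08,"dz":0,"rx":0,"ry":0,"rz":0,"gripper":1},{"dx":0,"dy":-0.12,"dz":-0.05,"rx":0,"ry":0,"rz":0,"gripper":1},{"dx":0,"dy":-0.16,"dz":-0.1,"rx":0,"ry":0,"rz":0,"gripper":1},{"dx":0,"dy":-0.16,"dz":-0.1,"rx":0,"ry":0,"rz":0,"gripper":1},{"dx":0,"dy":-0.16,"dz":-0.1,"rx":0,"ry":0,"rz":0,"gripper":1}]'
python3 look.py w7
```

```text
time: 12.88
tool_pos: [0.4616, -0.0493, 0.0741]
tool_rot: [-1.572, -0.0, 1.405]
contact_force: [1.7, 0.1, -0.6]
opening: 0.0603
time: 14.0
tool_pos: [0.559, -0.0656, 0.2327]
tool_rot: [-1.569, -0.0, 1.405]
contact_force: [-1.4, -0.2, -0.1]
opening: 0.0921
w7 14.0 [ 0.559  -0.0656  0.2327] [-1.5685 -0.0003  1.405 ] 0.0920525221080125
```

View pics/w7.png

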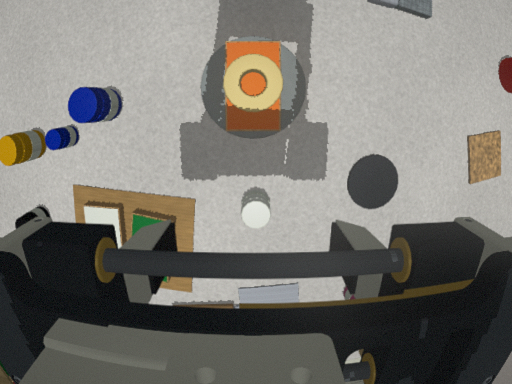

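Run:
```python
from seg import *
import pickle
s,p,d=pickle.load(open('pics/w7.pkl','rb'))
hsv=cv2.cvtColor(p,cv2.COLOR_RGB2HSV)
m,P=zmask('wrist',p,d,s,.069,.085,(190,30,320,160)); fit('wrist',big(m),.076,s,name='tape'); print(np.median(P[...,2][m>0]))
mo=(cv2.inRange(hsv,(4,150,40),(13,255,255))>0).astype(np.uint8); m2,P=zmask('wrist',p,d,s,.044,.06,(190,30,320,160)); m3=mo*m2+m; fit('wrist',big(cv2.morphologyEx((m3>0).astype(np.uint8),cv2.MORPH_CLOSE,np.ones((5,5)))),.051,s,True,'panel')
m4,P=zmask('wrist',p,d,s,.028,.09,(190,30,320,160)); fit('wrist',big(cv2.morphologyEx(m4,cv2.MORPH_OPEN,np.ones((5,5)))),.035,s,name='wheel')
```

```text
tape wrist c [ 0.4604 -0.0485] dims [58.03   58.3358] ang 34.7
0.07615327735318425
panel wrist c [ 0.4607 -0.0484] dims [62.1876 95.9166] ang 80.7
wheel wrist c [ 0.4605 -0.0484] dims [116.1537 117.5339] ang 97.2
```

```bash
python3 -m creep '[{"dx":0.055,"dy":0,"dz":0.022,"rx":0,"ry":0,"rz":0,"gripper":1},{"dx":0.11,"dy":0,"dz":0.044,"rx":0,"ry":0,"rz":0,"gripper":1},{"dx":0.165,"dy":0,"dz":0.065,"rx":0,"ry":0,"rz":0,"gripper":1},{"dx":0.22,"dy":0,"dz":0.087,"rx":0,"ry":0,"rz":0,"gripper":1},{"dx":0.275,"dy":0.02,"dz":0.108,"rx":0,"ry":0,"rz":0,"gripper":1},{"dx":0.33,"dy":0.04,"dz":0.13,"rx":0,"ry":0,"rz":0,"gripper":1},{"dx":0.385,"dy":0.06,"dz":0.152,"rx":0,"ry":0,"rz":0,"gripper":1},{"dx":0.4195,"dy":0.08,"dz":0.1657,"rx":0,"ry":0,"rz":0,"gripper":1},{"dx":0.4195,"dy":0.08,"dz":0.1657,"rx":0,"ry":0,"rz":0,"gripper":1},{"dx":0.4195,"dy":0.08,"dz":0.1657,"rx":0,"ry":0,"rz":0,"gripper":1}]' 8
python3 look.py w8
```

```text
time: 15.3
tool_pos: [0.4651, 0.3742, 0.1533]
tool_rot: [-1.57, 0.001, 1.405]
contact_force: [-0.3, -0.3, -0.2]
opening: 0.0919
w8 15.3 [0.4651 0.3742 0.1533] [-1.5697  0.0014  1.4052] 0.09187284431778521
```

View pics/w8.png

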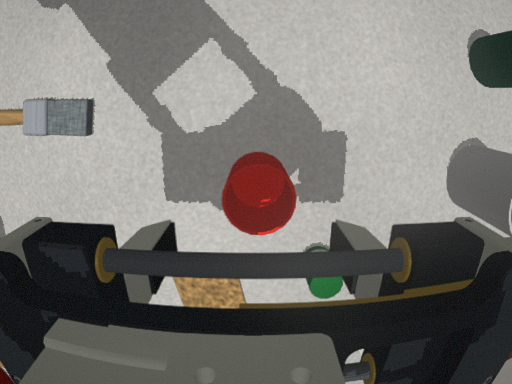

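Run:
```python
from seg import *
import pickle
s,p,d=pickle.load(open('pics/w8.pkl','rb'))
hsv=cv2.cvtColor(p,cv2.COLOR_RGB2HSV); m=big((cv2.inRange(hsv,(0,120,20),(12,255,255))>0).astype(np.uint8)); Rt=R.from_euler('xyz',s['tool_rot']).as_matrix()
m2,P=zmask('wrist',p,d,s,.06,.08,(180,130,330,250)); c,e=fit('wrist',big(m*m2),.07,s,name='rim')
print((np.r_[c,.07]-s['tool_pos'])@Rt, np.median(P[...,2][(m*m2)>0]))
for v in (190,200,210):
    u=np.where(m[v])[0]; Q=(plane('wrist',[(u.min()-.5,v),(u.max()+.5,v)],.07,s)-s['tool_pos'])@Rt; print(v,u.min(),u.max(),Q[:,[0,2]])
```

```text
rim wrist c [0.4638 0.3795] dims [57.7914 59.846 ] ang 87.8
[0.0051 0.0833 0.0021] 0.06948698375835527
190 223 294 [[-0.0233  0.0099]
 [ 0.0334  0.0099]]
200 222 295 [[-0.0243  0.0017]
 [ 0.0346  0.0017]]
210 224 293 [[-0.023  -0.0067]
 [ 0.0333 -0.0068]]
```

```bash
python3 -m creep '[{"dx":0.005,"dy":0.02,"dz":0.002,"rx":0,"ry":0,"rz":0,"gripper":1},{"dx":0.005,"dy":0.06,"dz":0.002,"rx":0,"ry":0,"rz":0,"gripper":1},{"dx":0.005,"dy":0.09,"dz":0.002,"rx":0,"ry":0,"rz":0,"gripper":1},{"dx":0.005,"dy":0.105,"dz":0.002,"rx":0,"ry":0,"rz":0,"gripper":1},{"dx":0.005,"dy":0.108,"dz":0.002,"rx":0,"ry":0,"rz":0,"gripper":1},{"dx":0.005,"dy":0.108,"dz":0.002,"rx":0,"ry":0,"rz":0,"gripper":1},{"dx":0.005,"dy":0.108,"dz":0.002,"rx":0,"ry":0,"rz":0,"gripper":0.75},{"dx":0.005,"dy":0.108,"dz":0.002,"rx":0,"ry":0,"rz":0,"gripper":0.6},{"dx":0.005,"dy":0.108,"dz":0.002,"rx":0,"ry":0,"rz":0,"gripper":0.5},{"dx":0.005,"dy":0.108,"dz":0.002,"rx":0,"ry":0,"rz":0,"gripper":0.5},{"dx":0.005,"dy":0.108,"dz":0.002,"rx":0,"ry":0,"rz":0,"gripper":0.5},{"dx":0.005,"dy":0.108,"dz":0.002,"rx":0,"ry":0,"rz":0,"gripper":0.5}]' 8
```

```text
time: 16.85
tool_pos: [0.4646, 0.3806, 0.0459]
tool_rot: [-1.571, -0.0, 1.405]
contact_force: [-0.4, 0.1, 2.3]
opening: 0.0599
```

```bash
python3 -m creep '[{"dx":0,"dy":-0.02,"dz":0,"rx":0,"ry":0,"rz":0,"gripper":0.5},{"dx":0,"dy":-0.06,"dz":0,"rx":0,"ry":0,"rz":0,"gripper":0.5},{"dx":-0.035,"dy":-0.06,"dz":-0.036,"rx":0,"ry":0,"rz":0,"gripper":0.5},{"dx":-0.07,"dy":-0.06,"dz":-0.072,"rx":0,"ry":0,"rz":0,"gripper":0.5},{"dx":-0.105,"dy":-0.06,"dz":-0.108,"rx":0,"ry":0,"rz":0,"gripper":0.5},{"dx":-0.14,"dy":-0.06,"dz":-0.144,"rx":0,"ry":0,"rz":0,"gripper":0.5},{"dx":-0.1584,"dy":-0.06,"dz":-0.1622,"rx":0,"ry":0,"rz":0,"gripper":0.5},{"dx":-0.1584,"dy":-0.04,"dz":-0.1622,"rx":0,"ry":0,"rz":0,"gripper":0.5},{"dx":-0.1584,"dy":-0.02,"dz":-0.1622,"rx":0,"ry":0,"rz":0,"gripper":0.5},{"dx":-0.1584,"dy":-0.005,"dz":-0.1622,"rx":0,"ry":0,"rz":0,"gripper":0.5},{"dx":-0.1584,"dy":-0.001,"dz":-0.1622,"rx":0,"ry":0,"rz":0,"gripper":0.5},{"dx":-0.1584,"dy":0,"dz":-0.1622,"rx":0,"ry":0,"rz":0,"gripper":0.5},{"dx":-0.1584,"dy":0,"dz":-0.1622,"rx":0,"ry":0,"rz":0,"gripper":0.5}]' 8
```

```text
time: 18.48
tool_pos: [0.5988, 0.1978, 0.0462]
tool_rot: [-1.572, -0.001, 1.405]
contact_force: [0.1, -0.3, -1.3]
opening: 0.0593
```

```bash
python3 -m creep '[{"dx":0,"dy":0,"dz":0,"rx":0,"ry":0,"rz":0,"gripper":0.75},{"dx":0,"dy":0,"dz":0,"rx":0,"ry":0,"rz":0,"gripper":0.9},{"dx":0,"dy":0,"dz":0,"rx":0,"ry":0,"rz":0,"gripper":0.95},{"dx":0,"dy":-0.03,"dz":0,"rx":0,"ry":0,"rz":0,"gripper":1},{"dx":0,"dy":-0.08,"dz":0,"rx":0,"ry":0,"rz":0,"gripper":1},{"dx":0,"dy":-0.13,"dz":-0.03,"rx":0,"ry":0,"rz":0,"gripper":1},{"dx":0,"dy":-0.16,"dz":-0.07,"rx":0,"ry":0,"rz":0,"gripper":1},{"dx":0,"dy":-0.18,"dz":-0.09,"rx":0,"ry":0,"rz":0,"gripper":1},{"dx":0,"dy":-0.18,"dz":-0.09,"rx":0,"ry":0,"rz":0,"gripper":1},{"dx":0,"dy":-0.18,"dz":-0.09,"rx":0,"ry":0,"rz":0,"gripper":1}]' 8
python3 look.py w9
```

```text
time: 19.73
tool_pos: [0.6861, 0.1828, 0.2243]
tool_rot: [-1.568, 0.001, 1.405]
contact_force: [0.2, -0.4, -0.8]
opening: 0.0917
w9 19.725 [0.6861 0.1828 0.2243] [-1.5683  0.0006  1.4052] 0.09167138623587166
```

View pics/w9.png

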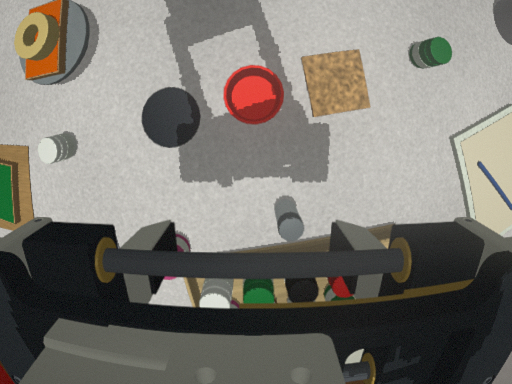

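Run:
```python
from seg import *
import pickle
s,p,d=pickle.load(open('pics/w9.pkl','rb'))
hsv=cv2.cvtColor(p,cv2.COLOR_RGB2HSV)
def go(k,lo,hi,box,z,rect=False,zr=None):
    m=cv2.inRange(hsv,lo,hi); mm,P=zmask('wrist',p,d,s,zr[0],zr[1],box); m=big((m>0).astype(np.uint8)*mm)
    c,e=fit('wrist',m,z,s,rect,k); print('  z',np.median(P[...,2][m>0])); return c
po=go('pot',(0,100,20),(12,255,255),(210,50,300,140),.07,False,(.06,.08))
co=go('cork',(5,50,30),(25,255,255),(290,35,380,130),.006,True,(-.006,.018))
sl=go('slate',(0,0,0),(179,90,85),(130,70,210,155),.006,False,(-.006,.018))
v=co-sl; L=np.linalg.norm(v);v/=L; r=po-(co+sl)/2; print('mid',(co+sl)/2,L,'along',r@v,'perp',r@np.array([-v[1],v[0]]))
```

```text
pot wrist c [0.5994 0.1982] dims [58.0048 58.2275] ang 56.9
  z 0.0698239562566284
cork wrist c [0.5943 0.3022] dims [75.6604 76.5265] ang 2.7
  z 0.0062173206894814426
slate wrist c [0.6041 0.0938] dims [72.8572 74.4428] ang 165.4
  z 0.006273829299630607
mid [0.5992 0.198 ] 0.20865268684607569 along 0.0002321558511808635 perp -0.00020751759113116688
```

```bash
python3 -m creep '[{"dx":-0.05,"dy":0,"dz":0.011,"rx":0,"ry":0.12,"rz":0,"gripper":1},{"dx":-0.11,"dy":0,"dz":0.023,"rx":0,"ry":0.26,"rz":0,"gripper":1},{"dx":-0.17,"dy":0,"dz":0.036,"rx":0,"ry":0.4,"rz":0,"gripper":1},{"dx":-0.23,"dy":0,"dz":0.049,"rx":0,"ry":0.54,"rz":0,"gripper":1},{"dx":-0.29,"dy":0,"dz":0.062,"rx":0,"ry":0.68,"rz":0,"gripper":1},{"dx":-0.35,"dy":0,"dz":0.074,"rx":0,"ry":0.82,"rz":0,"gripper":1},{"dx":-0.41,"dy":0,"dz":0.087,"rx":0,"ry":0.96,"rz":0,"gripper":1},{"dx":-0.47,"dy":0.02,"dz":0.1,"rx":0,"ry":1.1,"rz":0,"gripper":1},{"dx":-0.53,"dy":0.04,"dz":0.113,"rx":0,"ry":1.24,"rz":0,"gripper":1},{"dx":-0.58,"dy":0.06,"dz":0.123,"rx":0,"ry":1.36,"rz":0,"gripper":1},{"dx":-0.596,"dy":0.07,"dz":0.127,"rx":0,"ry":1.405,"rz":0,"gripper":1},{"dx":-0.596,"dy":0.07,"dz":0.127,"rx":0,"ry":1.405,"rz":0,"gripper":1},{"dx":-0.596,"dy":0.07,"dz":0.127,"rx":0,"ry":1.405,"rz":0,"gripper":1}]' 10
python3 look.py w10
```

```text
time: 21.4
tool_pos: [0.4645, -0.3826, 0.1563]
tool_rot: [-1.571, -0.001, 0.003]
contact_force: [-0.5, 0.2, 0.0]
opening: 0.0918
w10 21.4 [ 0.4645 -0.3826  0.1563] [-1.5705 -0.0006  0.0027] 0.09178036192416507
```

View pics/w10.png

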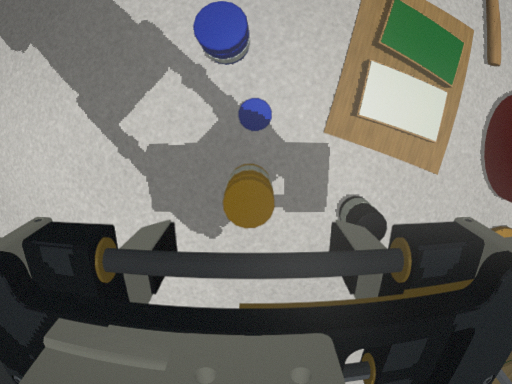

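Run:
```python
from seg import *
import pickle
s,p,d=pickle.load(open('pics/w10.pkl','rb'))
hsv=cv2.cvtColor(p,cv2.COLOR_RGB2HSV)
def go(k,lo,hi,box,z,rect=False,zr=None):
    m=cv2.inRange(hsv,lo,hi); mm,P=zmask('wrist',p,d,s,zr[0],zr[1],box); m=big((m>0).astype(np.uint8)*mm)
    c,e=fit('wrist',m,z,s,rect,k); print('  z',np.median(P[...,2][m>0])); return c
g=go('gold',(14,90,20),(28,255,255),(210,155,290,240),.07,False,(.063,.077)); print(g-s['tool_pos'][:2])
go('black',(0,0,0),(179,90,60),(330,195,400,235),.047,False,(.03,.06))
go('blue',(105,80,20),(130,255,255),(180,0,260,70),.07,False,(.063,.077))
go('green',(45,60,20),(80,255,255),(370,0,480,90),.018,True,(.01,.026))
go('white',(0,0,120),(179,40,255),(350,55,455,145),.018,True,(.01,.026))
```

```text
gold wrist c [ 0.4614 -0.3832] dims [40.8076 42.4926] ang 179.5
  z 0.07008855196442305
[-0.0031 -0.0006]
black wrist c [ 0.5742 -0.4072] dims [23.0233 48.1716] ang 61.9
  z 0.05455821779800553
blue wrist c [ 0.4399 -0.243 ] dims [40.6532 42.0129] ang 19.1
  z 0.07017115672927882
green wrist c [ 0.6453 -0.2249] dims [56.0037 95.7443] ang 69.6
  z 0.018593642065971305
white wrist c [ 0.6207 -0.2933] dims [56.4945 96.6852] ang 77.2
  z 0.01859651593446926
```

```bash
python3 -m creep '[{"dx":-0.003,"dy":0.03,"dz":-0.001,"rx":0,"ry":0,"rz":0,"gripper":0.85},{"dx":-0.003,"dy":0.07,"dz":-0.001,"rx":0,"ry":0,"rz":0,"gripper":0.85},{"dx":-0.003,"dy":0.095,"dz":-0.001,"rx":0,"ry":0,"rz":0,"gripper":0.85},{"dx":-0.003,"dy":0.108,"dz":-0.001,"rx":0,"ry":0,"rz":0,"gripper":0.85},{"dx":-0.003,"dy":0.111,"dz":-0.001,"rx":0,"ry":0,"rz":0,"gripper":0.85},{"dx":-0.003,"dy":0.111,"dz":-0.001,"rx":0,"ry":0,"rz":0,"gripper":0.85},{"dx":-0.003,"dy":0.111,"dz":-0.001,"rx":0,"ry":0,"rz":0,"gripper":0.65},{"dx":-0.003,"dy":0.111,"dz":-0.001,"rx":0,"ry":0,"rz":0,"gripper":0.5},{"dx":-0.003,"dy":0.111,"dz":-0.001,"rx":0,"ry":0,"rz":0,"gripper":0.35},{"dx":-0.003,"dy":0.111,"dz":-0.001,"rx":0,"ry":0,"rz":0,"gripper":0.3},{"dx":-0.003,"dy":0.111,"dz":-0.001,"rx":0,"ry":0,"rz":0,"gripper":0.3},{"dx":-0.003,"dy":0.111,"dz":-0.001,"rx":0,"ry":0,"rz":0,"gripper":0.3}]' 12
```

```text
time: 22.95
tool_pos: [0.4606, -0.3853, 0.0448]
tool_rot: [-1.571, -0.0, -0.0]
contact_force: [-0.1, 0.6, 2.1]
opening: 0.0437
```

```bash
python3 -m creep '[{"dx":0,"dy":-0.03,"dz":0,"rx":0,"ry":0,"rz":0,"gripper":0.3},{"dx":0,"dy":-0.08,"dz":0,"rx":0,"ry":0,"rz":0,"gripper":0.3},{"dx":0,"dy":-0.12,"dz":0.03,"rx":0,"ry":0,"rz":0,"gripper":0.3},{"dx":0.012,"dy":-0.12,"dz":0.085,"rx":0,"ry":0,"rz":0,"gripper":0.3},{"dx":0.025,"dy":-0.12,"dz":0.14,"rx":0,"ry":0,"rz":0,"gripper":0.3},{"dx":0.037,"dy":-0.12,"dz":0.2,"rx":0,"ry":0,"rz":0,"gripper":0.3},{"dx":0.05,"dy":-0.12,"dz":0.26,"rx":0,"ry":0,"rz":0,"gripper":0.3},{"dx":0.062,"dy":-0.12,"dz":0.32,"rx":0,"ry":0,"rz":0,"gripper":0.3},{"dx":0.074,"dy":-0.12,"dz":0.38,"rx":0,"ry":0,"rz":0,"gripper":0.3},{"dx":0.086,"dy":-0.12,"dz":0.44,"rx":0,"ry":0,"rz":0,"gripper":0.3},{"dx":0.098,"dy":-0.12,"dz":0.5,"rx":0,"ry":0,"rz":0,"gripper":0.3},{"dx":0.11,"dy":-0.12,"dz":0.56,"rx":0,"ry":0,"rz":0,"gripper":0.3},{"dx":0.122,"dy":-0.12,"dz":0.62,"rx":0,"ry":0,"rz":0,"gripper":0.3},{"dx":0.13,"dy":-0.12,"dz":0.665,"rx":0,"ry":0,"rz":0,"gripper":0.3},{"dx":0.1334,"dy":-0.12,"dz":0.686,"rx":0,"ry":0,"rz":0,"gripper":0.3},{"dx":0.1334,"dy":-0.12,"dz":0.686,"rx":0,"ry":0,"rz":0,"gripper":0.3},{"dx":0.1334,"dy":-0.12,"dz":0.686,"rx":0,"ry":0,"rz":0,"gripper":0.3}]' 12
python3 look.py w11
```

```text
time: 25.08
tool_pos: [0.5938, 0.2998, 0.1643]
tool_rot: [-1.572, 0.001, -0.0]
contact_force: [0.1, 0.5, -0.9]
opening: 0.0439
w11 25.075 [0.5938 0.2998 0.1643] [-1.5715  0.0009 -0.0004] 0.0439102055292512
```

View pics/w11.png

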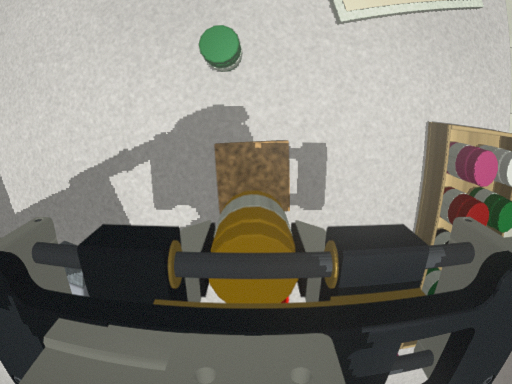

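```bash
python3 -m creep '[{"dx":0,"dy":0.04,"dz":0.001,"rx":0,"ry":0,"rz":0,"gripper":0.3},{"dx":0,"dy":0.08,"dz":0.001,"rx":0,"ry":0,"rz":0,"gripper":0.3},{"dx":0,"dy":0.1,"dz":0.001,"rx":0,"ry":0,"rz":0,"gripper":0.3},{"dx":0,"dy":0.11,"dz":0.001,"rx":0,"ry":0,"rz":0,"gripper":0.3},{"dx":0,"dy":0.1125,"dz":0.001,"rx":0,"ry":0,"rz":0,"gripper":0.3},{"dx":0,"dy":0.1135,"dz":0.001,"rx":0,"ry":0,"rz":0,"gripper":0.3},{"dx":0,"dy":0.1135,"dz":0.001,"rx":0,"ry":0,"rz":0,"gripper":0.3}]' 12
```

```text
time: 26.0
tool_pos: [0.5945, 0.3019, 0.0522]
tool_rot: [-1.57, -0.002, -0.0]
contact_force: [-0.2, 0.0, 0.0]
opening: 0.0435
```

```bash
python3 -m creep '[{"dx":0,"dy":0.001,"dz":0,"rx":0,"ry":0,"rz":0,"gripper":0.3},{"dx":0,"dy":0.001,"dz":0,"rx":0,"ry":0,"rz":0,"gripper":0.3},{"dx":0,"dy":0.001,"dz":0,"rx":0,"ry":0,"rz":0,"gripper":0.55},{"dx":0,"dy":0.001,"dz":0,"rx":0,"ry":0,"rz":0,"gripper":0.8},{"dx":0,"dy":0.001,"dz":0,"rx":0,"ry":0,"rz":0,"gripper":0.85},{"dx":0,"dy":-0.03,"dz":0,"rx":0,"ry":0,"rz":0,"gripper":0.85},{"dx":0,"dy":-0.08,"dz":0,"rx":0,"ry":0,"rz":0,"gripper":0.85},{"dx":0,"dy":-0.12,"dz":-0.03,"rx":0,"ry":0,"rz":0,"gripper":0.85},{"dx":0,"dy":-0.15,"dz":-0.08,"rx":0,"ry":0,"rz":0,"gripper":0.85},{"dx":0,"dy":-0.17,"dz":-0.11,"rx":0,"ry":0,"rz":0,"gripper":0.85},{"dx":0,"dy":-0.17,"dz":-0.11,"rx":0,"ry":0,"rz":0,"gripper":0.85},{"dx":0,"dy":-0.17,"dz":-0.11,"rx":0,"ry":0,"rz":0,"gripper":0.85}]' 12
python3 look.py w12
```

```text
time: 27.5
tool_pos: [0.5937, 0.1923, 0.2206]
tool_rot: [-1.57, 0.001, -0.0]
contact_force: [0.0, 0.9, -0.2]
opening: 0.0781
w12 27.5 [0.5937 0.1923 0.2206] [-1.5704  0.001  -0.    ] 0.07809480820638469
```

View pics/w12.png

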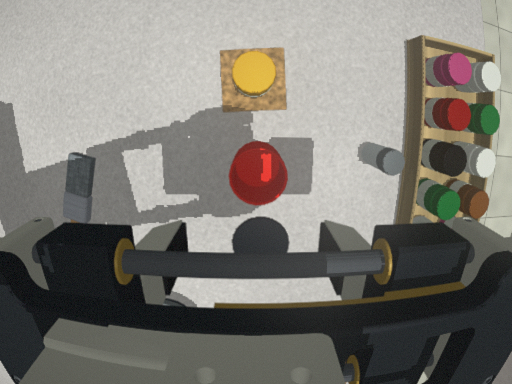

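Run:
```python
from seg import *
import pickle
s,p,d=pickle.load(open('pics/w12.pkl','rb'))
hsv=cv2.cvtColor(p,cv2.COLOR_RGB2HSV)
m=(cv2.inRange(hsv,(14,190,120),(30,255,255))>0).astype(np.uint8); mm,P=zmask('wrist',p,d,s,.069,.084,(215,40,295,115)); fit('wrist',big(m*mm),.076,s,name='gold'); print(np.median(P[...,2][(m*mm)>0]))
m2,P=zmask('wrist',p,d,s,-.006,.02,(205,40,300,115)); m3=(cv2.inRange(hsv,(5,50,30),(28,255,255))>0).astype(np.uint8)*np.maximum(m2,mm); fit('wrist',big(m3),.006,s,True,name='cork')
m=(cv2.inRange(hsv,(0,100,20),(12,255,255))>0).astype(np.uint8); mm,P=zmask('wrist',p,d,s,.06,.08,(215,120,300,220)); fit('wrist',big(m*mm),.07,s,name='pot')
```

```text
Traceback (most recent call last):
  File "seg.py", line 30, in big
    nl,lab,st,_=cv2.connectedComponentsWithStats(m); return (lab==1+np.argmax(st[1:,4])).astype(np.uint8)
                                                                    ~~~~~~~~~^^^^^^^^^^
ValueError: attempt to get argmax of an empty sequence
```

Run:
```python
from seg import *
import pickle
s,p,d=pickle.load(open('pics/w12.pkl','rb'))
hsv=cv2.cvtColor(p,cv2.COLOR_RGB2HSV); print(hsv[72,254],hsv[104,254],hsv[60,226],d[72,254])
_,P=zmask('wrist',p,d,s,0,1,(0,0,9,9)); print(P[72,245:262,2],P[104,254])
m=(cv2.inRange(hsv,(14,190,120),(30,255,255))>0).astype(np.uint8); mm,P=zmask('wrist',p,d,s,.065,.09,(215,40,295,115)); fit('wrist',big(mm),.076,s,name='gold'); 
m2,P=zmask('wrist',p,d,s,-.006,.09,(205,40,300,115)); m3=(cv2.inRange(hsv,(5,50,30),(28,255,255))>0).astype(np.uint8)*m2; fit('wrist',big(m3),.006,s,True,name='cork')
m=(cv2.inRange(hsv,(0,100,20),(12,255,255))>0).astype(np.uint8); mm,P=zmask('wrist',p,d,s,.06,.08,(215,120,300,220)); fit('wrist',big(m*mm),.07,s,name='pot')
```

```text
[ 22 178 226] [ 16 109 152] [ 17 111 182] 0.26510188
[0.0759 0.0756 0.0773 0.0768 0.0755 0.0758 0.076  0.0776 0.0767 0.0764
 0.0757 0.0762 0.0767 0.0753 0.0762 0.0762 0.0765] [0.5956 0.2723 0.0061]
gold wrist c [0.595  0.3021] dims [40.9357 41.4011] ang 168.8
cork wrist c [0.5942 0.3026] dims [75.9011 75.522 ] ang 2.7
pot wrist c [0.5991 0.1989] dims [58.1119 58.9403] ang 179.2
```

```bash
python3 -m creep '[{"dx":-0.02,"dy":0,"dz":-0.055,"rx":0,"ry":0,"rz":0,"gripper":0.85},{"dx":-0.04,"dy":0,"dz":-0.11,"rx":0,"ry":0,"rz":0,"gripper":0.85},{"dx":-0.06,"dy":0,"dz":-0.165,"rx":0,"ry":0,"rz":0,"gripper":0.85},{"dx":-0.08,"dy":0,"dz":-0.22,"rx":0,"ry":0,"rz":0,"gripper":0.85},{"dx":-0.1,"dy":0,"dz":-0.275,"rx":0,"ry":0,"rz":0,"gripper":0.85},{"dx":-0.12,"dy":0,"dz":-0.33,"rx":0,"ry":0,"rz":0,"gripper":0.85},{"dx":-0.14,"dy":0.02,"dz":-0.385,"rx":0,"ry":0,"rz":0,"gripper":0.85},{"dx":-0.15,"dy":0.04,"dz":-0.42,"rx":0,"ry":0,"rz":0,"gripper":0.85},{"dx":-0.1536,"dy":0.065,"dz":-0.4353,"rx":0,"ry":0,"rz":0,"gripper":0.85},{"dx":-0.1536,"dy":0.065,"dz":-0.4353,"rx":0,"ry":0,"rz":0,"gripper":0.85},{"dx":-0.1536,"dy":0.065,"dz":-0.4353,"rx":0,"ry":0,"rz":0,"gripper":0.85}]' 12
python3 look.py w13
python3 - <<'E'
from seg import *
import pickle
s,p,d=pickle.load(open('pics/w13.pkl','rb'))
m,P=zmask('wrist',p,d,s,.063,.077,(190,130,310,240)); c,e=fit('wrist',big(m),.07,s,name='blue'); print(c-s['tool_pos'][:2], np.median(P[...,2][big(m)>0]))
E
```

```text
time: 28.92
tool_pos: [0.4411, -0.2425, 0.1564]
tool_rot: [-1.57, -0.0, 0.001]
contact_force: [0.1, -0.1, 0.8]
opening: 0.0779
w13 28.925 [ 0.4411 -0.2425  0.1564] [-1.5703 -0.      0.0012] 0.07786808552617569
blue wrist c [ 0.4393 -0.2407] dims [41.2148 42.3704] ang 176.0
[-0.0018  0.0018] 0.0700708843523056
```

View pics/w13.png

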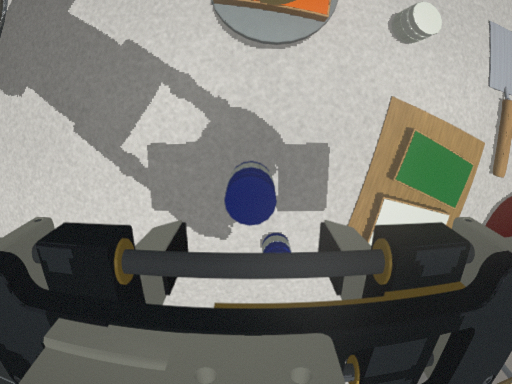

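```bash
python3 -m creep '[{"dx":-0.002,"dy":0.03,"dz":0.001,"rx":0,"ry":0,"rz":0,"gripper":0.85},{"dx":-0.002,"dy":0.07,"dz":0.001,"rx":0,"ry":0,"rz":0,"gripper":0.85},{"dx":-0.002,"dy":0.095,"dz":0.001,"rx":0,"ry":0,"rz":0,"gripper":0.85},{"dx":-0.002,"dy":0.108,"dz":0.001,"rx":0,"ry":0,"rz":0,"gripper":0.85},{"dx":-0.002,"dy":0.111,"dz":0.001,"rx":0,"ry":0,"rz":0,"gripper":0.85},{"dx":-0.002,"dy":0.111,"dz":0.001,"rx":0,"ry":0,"rz":0,"gripper":0.85},{"dx":-0.002,"dy":0.111,"dz":0.001,"rx":0,"ry":0,"rz":0,"gripper":0.65},{"dx":-0.002,"dy":0.111,"dz":0.001,"rx":0,"ry":0,"rz":0,"gripper":0.5},{"dx":-0.002,"dy":0.111,"dz":0.001,"rx":0,"ry":0,"rz":0,"gripper":0.35},{"dx":-0.002,"dy":0.111,"dz":0.001,"rx":0,"ry":0,"rz":0,"gripper":0.3},{"dx":-0.002,"dy":0.111,"dz":0.001,"rx":0,"ry":0,"rz":0,"gripper":0.3},{"dx":-0.002,"dy":0.111,"dz":0.001,"rx":0,"ry":0,"rz":0,"gripper":0.3}]' 12
```

```text
time: 30.48
tool_pos: [0.4385, -0.2426, 0.0453]
tool_rot: [-1.571, -0.0, -0.0]
contact_force: [-0.3, -0.1, 1.9]
opening: 0.0434
```

```bash
python3 -m creep '[{"dx":0,"dy":-0.03,"dz":0,"rx":0,"ry":0,"rz":0,"gripper":0.3},{"dx":0,"dy":-0.08,"dz":0,"rx":0,"ry":0,"rz":0,"gripper":0.3},{"dx":0,"dy":-0.12,"dz":0,"rx":0,"ry":0,"rz":0,"gripper":0.3},{"dx":0.025,"dy":-0.12,"dz":0.05,"rx":0,"ry":0,"rz":0,"gripper":0.3},{"dx":0.05,"dy":-0.12,"dz":0.1,"rx":0,"ry":0,"rz":0,"gripper":0.3},{"dx":0.075,"dy":-0.12,"dz":0.15,"rx":0,"ry":0,"rz":0,"gripper":0.3},{"dx":0.1,"dy":-0.12,"dz":0.2,"rx":0,"ry":0,"rz":0,"gripper":0.3},{"dx":0.125,"dy":-0.12,"dz":0.25,"rx":0,"ry":0,"rz":0,"gripper":0.3},{"dx":0.15,"dy":-0.12,"dz":0.3,"rx":0,"ry":0,"rz":0,"gripper":0.3},{"dx":0.16,"dy":-0.12,"dz":0.325,"rx":0,"ry":0,"rz":0,"gripper":0.3},{"dx":0.165,"dy":-0.12,"dz":0.335,"rx":0,"ry":0,"rz":0,"gripper":0.3},{"dx":0.165,"dy":-0.12,"dz":0.335,"rx":0,"ry":0,"rz":0,"gripper":0.3},{"dx":0.165,"dy":-0.12,"dz":0.335,"rx":0,"ry":0,"rz":0,"gripper":0.3}]' 12
python3 look.py w14
```

```text
time: 32.1
tool_pos: [0.6031, 0.0912, 0.1652]
tool_rot: [-1.571, 0.001, -0.001]
contact_force: [-0.6, 0.0, -2.1]
opening: 0.0437
w14 32.1 [0.6031 0.0912 0.1652] [-1.5711  0.0005 -0.0013] 0.04371649313932908
```

View pics/w14.png

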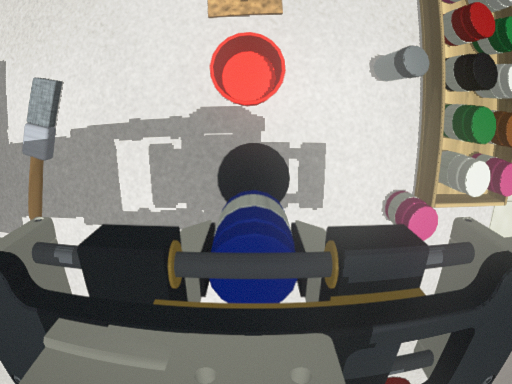

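```bash
python3 -m creep '[{"dx":0,"dy":0.04,"dz":0.001,"rx":0,"ry":0,"rz":0,"gripper":0.3},{"dx":0,"dy":0.08,"dz":0.001,"rx":0,"ry":0,"rz":0,"gripper":0.3},{"dx":0,"dy":0.1,"dz":0.001,"rx":0,"ry":0,"rz":0,"gripper":0.3},{"dx":0,"dy":0.11,"dz":0.001,"rx":0,"ry":0,"rz":0,"gripper":0.3},{"dx":0,"dy":0.113,"dz":0.001,"rx":0,"ry":0,"rz":0,"gripper":0.3},{"dx":0,"dy":0.114,"dz":0.001,"rx":0,"ry":0,"rz":0,"gripper":0.3},{"dx":0,"dy":0.114,"dz":0.001,"rx":0,"ry":0,"rz":0,"gripper":0.3}]' 12
python3 -m creep '[{"dx":0,"dy":0,"dz":0,"rx":0,"ry":0,"rz":0,"gripper":0.3},{"dx":0,"dy":0,"dz":0,"rx":0,"ry":0,"rz":0,"gripper":0.55},{"dx":0,"dy":0,"dz":0,"rx":0,"ry":0,"rz":0,"gripper":0.8},{"dx":0,"dy":0,"dz":0,"rx":0,"ry":0,"rz":0,"gripper":0.85},{"dx":0,"dy":-0.03,"dz":0,"rx":0,"ry":0,"rz":0,"gripper":0.85},{"dx":0,"dy":-0.08,"dz":0,"rx":0,"ry":0,"rz":0,"gripper":0.85},{"dx":0,"dy":-0.12,"dz":-0.03,"rx":0,"ry":0,"rz":0,"gripper":0.85},{"dx":0,"dy":-0.16,"dz":-0.08,"rx":0,"ry":0,"rz":0,"gripper":0.85},{"dx":0,"dy":-0.19,"dz":-0.11,"rx":0,"ry":0,"rz":0,"gripper":0.85},{"dx":0,"dy":-0.19,"dz":-0.11,"rx":0,"ry":0,"rz":0,"gripper":0.85},{"dx":0,"dy":-0.19,"dz":-0.11,"rx":0,"ry":0,"rz":0,"gripper":0.85},{"dx":0,"dy":-0.19,"dz":-0.11,"rx":0,"ry":0,"rz":0,"gripper":0.85}]' 12
python3 look.py w15
python3 - <<'E'
from cell import read_camera
import cv2
import numpy as np
for n in('scene','top'):
    p,d=read_camera(n); cv2.imwrite(f'pics/{n}2.png',cv2.cvtColor(p,cv2.COLOR_RGB2BGR)); np.savez(f'pics/{n}2.npz',p=p,d=d)
E
```

```text
time: 33.02
tool_pos: [0.6039, 0.0935, 0.0521]
tool_rot: [-1.571, -0.002, -0.0]
contact_force: [0.5, -0.3, -1.6]
opening: 0.0437
time: 34.52
tool_pos: [0.6028, -0.0153, 0.2397]
tool_rot: [-1.57, 0.003, 0.001]
contact_force: [-0.5, -0.2, -0.8]
opening: 0.0781
w15 34.525 [ 0.6028 -0.0153  0.2397] [-1.57    0.0027  0.0014] 0.07810708936529366
```

View pics/w15.png

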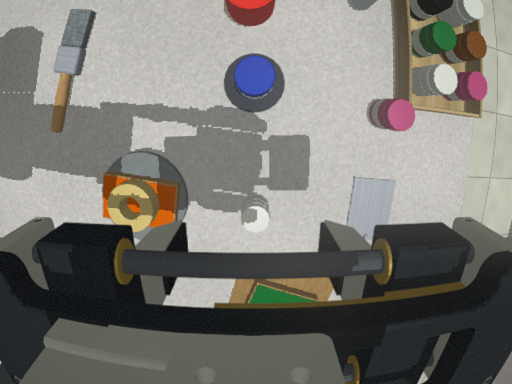

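View pics/scene2.png

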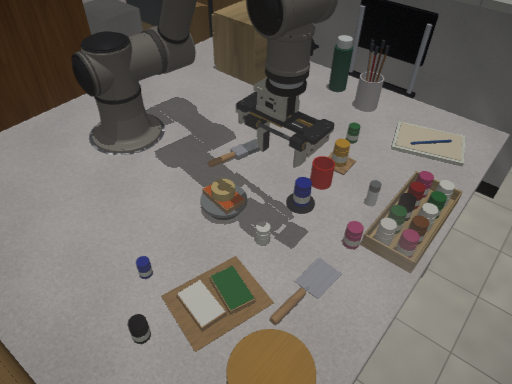

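View pics/top2.png

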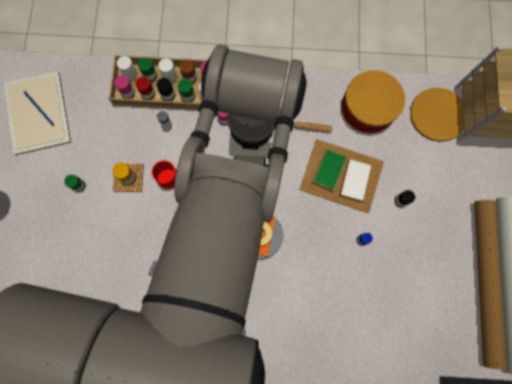

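Run:
```python
from seg import *
import pickle
s,p,d=pickle.load(open('pics/w15.pkl','rb'))
m,P=zmask('wrist',p,d,s,.066,.086,(225,40,290,115)); fit('wrist',big(m),.076,s,name='blue'); print(np.median(P[...,2][big(m)>0]))
hsv=cv2.cvtColor(p,cv2.COLOR_RGB2HSV); m2,P=zmask('wrist',p,d,s,-.006,.09,(215,40,295,118)); m3=((cv2.inRange(hsv,(0,0,0),(179,120,100))>0)|(m>0)|(cv2.inRange(hsv,(105,80,0),(130,255,255))>0)).astype(np.uint8)*m2; fit('wrist',big(m3),.006,s,name='slate')
m,P=zmask('wrist',p,d,s,.069,.086,(95,150,190,240)); fit('wrist',big(m),.076,s,name='tape')
for n in('scene','top'):
    a=np.load(f'pics/{n}0.npz')['p'];b=np.load(f'pics/{n}2.npz')['p']
    box=(315,145,375,205) if n=='top' else (175,260,260,330)
    for k,lo,hi in(('green',(45,90,20),(80,255,255)),('white',(0,0,150),(179,40,255))):
        A,B=[big(((cv2.inRange(cv2.cvtColor(x,cv2.COLOR_RGB2HSV),lo,hi)>0)[box[1]:box[3],box[0]:box[2]]).astype(np.uint8)) for x in(a,b)]
        print(n,k,A.sum(),B.sum(),'in initial not now',(A&(1-B)).sum(), [cv2.boundingRect(x) for x in(A,B)])
```

```text
blue wrist c [0.6042 0.0936] dims [40.9888 41.1811] ang 86.7
0.07624124794351475
slate wrist c [0.6037 0.0927] dims [72.8597 73.1796] ang 173.5
tape wrist c [ 0.462  -0.0463] dims [56.5398 60.7126] ang 91.6
scene green 513 955 in initial not now 7 [(43, 7, 36, 39), (37, 6, 41, 44)]
scene white 599 1086 in initial not now 0 [(3, 26, 37, 40), (3, 20, 47, 46)]
top green 469 719 in initial not now 4 [(0, 5, 21, 37), (0, 5, 31, 39)]
top white 350 741 in initial not now 0 [(37, 18, 18, 36), (27, 16, 28, 38)]
```

```bash
python3 -m creep '[{"dx":0,"dy":0,"dz":0,"rx":0,"ry":0,"rz":0,"gripper":0.85},{"dx":0,"dy":0,"dz":0,"rx":0,"ry":0,"rz":0,"gripper":0.85}]'; python3 -c "
from cell import robot
print(robot.hand_in())"
```

```text
time: 34.92
tool_pos: [0.6034, -0.0163, 0.2411]
tool_rot: [-1.571, 0.0, 0.0]
contact_force: [0.1, -1.0, 0.3]
opening: 0.078
the job is handed in; nothing more can be done
None
```

The scene is set up as asked and the job was handed in at about 35 s of the 115 s allowed. Everything was released and the arm was clear, but the hand-in gives no verdict.

I moved the orange panel onto the turntable, then the tape onto the panel, the red pot to the midpoint between the coasters, the gold jar to the cork coaster and the larger blue jar to the slate coaster.

My last wrist-camera checks showed:

| Item | Measured offset |
|---|---|
| Gold jar from cork centre | about 1 mm |
| Blue jar from slate centre | about 1 mm |
| Pot from the coasters' line and its midpoint | under 1 mm |
| Panel from turntable centre | under 1 mm |
| Tape from panel centre | under 1 mm |

- **Heights:** the measured heights of the jars, pot, panel and tape fit them standing flat in place.
- **Lower panels:** their outer edges moved no more than about 1 pixel (roughly 2–3 mm) between the first and last pictures in both fixed cameras.
- **Disagreements:** the top and scene cameras differed by a constant 6 mm or so in position. I used the wrist camera, which read between them. The last wrist view put the tape about 2 mm off its earlier reading; it was at the picture's edge beside the fingers, so I trusted the earlier, clearer view.

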